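# Lay phones from the charging rack into an overlapping row in a tray

## Robot

A 6-joint arm with a two-finger parallel gripper is mounted at the origin on a cart in front of the work surface, level with it; the furniture and walls round the work are solid. World frame = base frame: x ahead of the robot, y to its left, z up, the work surface at z = 0. Lengths are in m, angles in rad, forces in N, time in s.
With the tool pointing down it reaches from about 0.35 to 0.95 m from the base axis. Payload 17.4 kg.
Tool frame: the origin (TCP) lies between the finger pads; the fingertips stand 14 mm ahead of it and the grasp point (between the pads) lies 5 mm behind it; z points along the fingers, y is the direction in which the jaws open and shut (so a half turn about z gives the same grasp; the last joint's range is limited). The gripper opens to 93 mm and grips with 3 to 60 N. Pads are 15 mm wide; open, the fingers measure 128 mm over their backs; the gripper's body (75 mm by 188 mm) begins 65 mm behind the grasp point.
Start: joints at [-1.276, 0.116, 1.442, -0, 1.584, -0.038], TCP at [0.221, -0.638, 0.233] pointing down, gripper open.
Joint ranges: [-2.83, 2.83], [-0.83, 2.19], [0.07, 2.5], [-1.14, 4.28], [0.01, 3], [-2.97, 2.97]. Speed limits (rad/s): [1.89, 1.89, 2.22, 3.14, 3.14, 3.14].

## Interface

Orientations are given as a rotation vector (axis times angle).
In Python, from cell import * gives the robot as it stands.
- The arm moves only by the tool step_arm, never from a script. Its argument "deltas" is a list of rows, each an object with "offset": the shift along the world's x, y, z in cm, a list of three; "turn": the turn, a rotation vector about the world's x, y, z in units of 5 degrees (1.0 is 5 degrees), a list of three. A call has 1 to 12 rows; each row shifts and turns the pose as measured when the row begins; what a row does not reach is not made up. A row lasts 1/8 s, in which the tool goes at most 62.5 mm and 10.7 degrees, less where a joint would pass 70% of its speed; a pose out of reach is approached as far as the arm can. A call is refused whole if a number of a shift passes 6.25 or a number of a turn 1, either way. A call with a gripper value outside its range is refused whole. "hand" is the opening, from 0 (shut) to 1 (fully open), set as the call begins (left out, the last holds). The fingers move at their own pace and stop on an object; the grip force is fixed at half the most. Time passes only in rows, so rows that do not move let the fingers close. It gives the time, the measured TCP pose, the force and the opening at its end, in the units of the state.
- observe(): the state, without advancing time (a new reading comes with each control period).
- get_image(name): name is "scene" or "side" or "wrist"; returns a dict with "color" (400x640x3 uint8, red, green, blue), "camera_matrix" (3x3 intrinsics, pixels), "rvec" (rotation vector, rad) and "tvec" (3), from world to camera coordinates, as OpenCV has them. Camera axes: x right, y down, z forward; pixel columns grow to the right and rows downward; lengths in m; the calibration is good to about 2 mm. A picture is of the moment at which its call begins. There is no depth.
- close_job(): hands the job in, once; it reports no verdict.
The state is a dict: "clock": time; "joints": joint angles; "joint_vel": joint speeds; "joint_torque": joint torques, N m; "eef_pos": TCP position; "tool_rot": TCP orientation; "contact_force": force on the tool from outside, world axes, zero at the start; "moment": the same for the moment, N m; "grip_width": finger opening in m.
Only numpy, scipy, OpenCV 4.12 (cv2) and the standard library are available. Lean on these libraries where they do the work, as an engineer would, in place of code of your own. Each camera call takes 0.05 s, during which the arm holds its last target. There are 200 camera calls.

## Task

Take the two closed phones out of the charging rack and lay them in the tray so that, with the phone already there, they make one shingled row in which every job label can be read: backs up, label ends the same way as the first phone's, each one leaning squarely on the back of the last with its plain end down on the tray floor about 45 mm further along. Set them down gently and let go; leave the opened phone in the rack, the first phone and the other things where they are. The sloping stand is there to rest a phone on while you change your grip.

Things in the scene. Friction and masses are not known exactly. Their poses are not given: they have to be found in the camera images.
- phone_a: closed black phone, 149 mm long (its x) x 69 wide (y) x 8 thick (z), about 0.16 kg; a paper job label is stuck on its back by one end. -x: label end, +x: plain end, +z: out of its back; origin: centre of its screen face. First of the row, already in the tray: back up on the sloping backrest, label end up toward the tray's -y end, plain end down on the tray floor toward +y
- phone_b: closed black phone, 149 mm long (its x) x 69 wide (y) x 8 thick (z), about 0.16 kg; a paper job label is stuck on its back by one end. -x: label end, +x: plain end, +z: out of its back; origin: centre of its screen face. To be laid in the row; starts upright in a rack slot, label end down, back facing the rack's -y side
- phone_b_mid (a point): centre of phone_b, half-way through its thickness; axes as the phone's
- phone_b_plain_end (a point): middle of the plain end of phone_b, 74 mm along +x from its centre
- phone_b_label_end (a point): middle of the label end of phone_b, 74 mm along -x from its centre
- phone_c: closed black phone, 149 mm long (its x) x 69 wide (y) x 8 thick (z), about 0.16 kg; a paper job label is stuck on its back by one end. -x: label end, +x: plain end, +z: out of its back; origin: centre of its screen face. To be laid in the row; starts upright in a rack slot, label end down, back facing the rack's -y side
- phone_c_mid (a point): centre of phone_c, half-way through its thickness; axes as the phone's
- phone_c_plain_end (a point): middle of the plain end of phone_c, 74 mm along +x from its centre
- phone_c_label_end (a point): middle of the label end of phone_c, 74 mm along -x from its centre
- phone_d_mid (a point): centre of an opened phone (back off, green circuit board and battery showing), 148 x 71 x 7 mm, standing upright in another slot of the rack; it stays there. Which of the three slots it has varies
- tray: shallow grey parts tray, 300 mm long (its y) x 140 mm wide (x), floor 3 mm thick, rim 12 high, 4 thick; fixed. Origin: centre of its underside, z up. Its -y end has a backrest 110 mm wide that slopes 0.30 rad (17 degrees), from the floor at y = -12 mm up to 42 mm high at y = -138 mm; the row begins there and grows toward +y over the bare floor
- rack: black charging rack, fixed, 100 mm deep (x) x 190 long (y) x 36 high, with three upright slots at y = -60, 0, +60 mm, each 75 mm long (along x), 11 wide (along y), 28 deep (floor 8 mm above the bench). Phones stand on end in it, tops 156 mm above the bench. Origin: centre of its underside, z up
- stand: small aluminium phone stand, fixed, empty: a 45-degree rest on which a phone can be left leaning while the grip is changed. Base 64 mm wide (x) x 110 (y); the sloping plate, 50 mm wide, rises toward its +y and faces -y and up. A phone's long sides stand out 9 mm past the plate on either side. Origin: under its middle, z up
- stand_seat (a point): middle of the inner corner between the stand's sloping plate and its foot lip, 22 mm above the bench; axes level as the stand's. From here the plate runs 98 mm toward +y and up at 45 degrees; the lip stands 15 mm out square from the plate (toward -y and up). A phone's lower end rests on the lip, its face on the plate
- bottle_mid (a point): centre of a white cleaning bottle, 59 mm across and 118 mm tall, standing behind the work; leave alone
- reel_mid (a point): centre of a solder reel, 77 x 57 x 32 mm, lying behind the work; leave alone
- tweezers_mid (a point): centre of a pair of black bent tweezers, 126 mm long and 9 mm high, lying in front of the work; leave alone
Mind the look-alikes: they are no part of the job. What is shaped like the phone_c but yellow is not meant.

How it is judged:
At the end, for the whole second after the job is handed in: Both phones released, at rest, backs up, one on the tray's phone, one on that: each 28-62 mm further toward the plain end, within 15 mm sideways and 0.15 rad of the one beneath and resting on it, leaning 0.12-0.4 rad, plain end on the tray floor, label ends on the same side (angle between phone_b's own z axis and vertical between 0.12 and 0.4 rad and z of each of phone_b_plain_end, phone_c_plain_end in the frame of tray below 0.014 m and contact force between each of phone_b, phone_c and tray above 0.1 N and linear speed of each of phone_b, phone_c, phone_a below 0.02 m/s and contact force between each of phone_b, phone_c and the fingers below 0.01 N and angle between phone_c's own z axis and vertical between 0.12 and 0.4 rad and ((x of phone_b_mid in the frame of phone_a between 0.028 and 0.062 m and y of phone_b_mid in the frame of phone_a between -0.015 and 0.015 m and z of phone_b_mid in the frame of phone_a between 0.008 and 0.03 m and x of phone_b_label_end in the frame of phone_a below 0 m and angle between the x axis of phone_b and the x axis of phone_a, either way round below 0.15 rad and contact force between phone_b and phone_a above 0.1 N and x of phone_c_mid in the frame of phone_b between 0.028 and 0.062 m and y of phone_c_mid in the frame of phone_b between -0.015 and 0.015 m and z of phone_c_mid in the frame of phone_b between 0.008 and 0.03 m and x of phone_c_label_end in the frame of phone_b below 0 m and angle between the x axis of phone_c and the x axis of phone_b, either way round below 0.15 rad and contact force between phone_c and phone_b above 0.1 N) or (x of phone_c_mid in the frame of phone_a between 0.028 and 0.062 m and y of phone_c_mid in the frame of phone_a between -0.015 and 0.015 m and z of phone_c_mid in the frame of phone_a between 0.008 and 0.03 m and x of phone_c_label_end in the frame of phone_a below 0 m and angle between the x axis of phone_c and the x axis of phone_a, either way round below 0.15 rad and contact force between phone_c and phone_a above 0.1 N and x of phone_b_mid in the frame of phone_c between 0.028 and 0.062 m and y of phone_b_mid in the frame of phone_c between -0.015 and 0.015 m and z of phone_b_mid in the frame of phone_c between 0.008 and 0.03 m and x of phone_b_label_end in the frame of phone_c below 0 m and angle between the x axis of phone_b and the x axis of phone_c, either way round below 0.15 rad and contact force between phone_b and phone_c above 0.1 N))); the robot touches nothing.
It fails at once if a phone is dropped or pressed hard (over 50 N) on the tray or on another phone (contact force between any of phone_b, phone_c and tray above 50 N or contact force between any of phone_b, phone_c and phone_a above 50 N or contact force between phone_b and phone_c above 50 N).
It fails at once if a phone from the rack topples or is let fall over (turning faster than 8 rad/s) (angular speed of any of phone_b, phone_c above 8 rad/s).
It fails at once if the phone already in the tray is shifted by more than 15 mm (distance of phone_a from where it was at the start of the episode above 0.015 m).
It fails at once if the opened phone is disturbed (20 mm) (distance of phone_d_mid from where it was at the start of the episode above 0.02 m).
It fails at once if the bottle, solder reel or tweezers are disturbed (30 mm) (distance of any of bottle_mid, reel_mid, tweezers_mid from where it was at the start of the episode above 0.03 m).
It also fails if it takes over 72 s, if anything falls off the work surface, if the arm or the gripper's body presses on something with over 40 N, if the wrist force passes 120 N, or if a joint passes its speed limit or range.

## Working session

There is one attempt and no reset: what is moved stays moved. The work goes in short steps, Python scripts to look and compute and a tool call to move; the robot and the scene stay as the last step left them, time stands still between calls to the robot, and variables do not carry over. Pictures are saved under pics/ and viewed, about 8 in all and at most 12, crops included, and the job is handed in when it is done.

Besides the shell and the picture viewer there is one more tool, called as name(argument=value, ...) on one line, values as JSON. step_arm: Moves the arm, as the interface text tells. Its arguments: {"type":"object","properties":{"deltas":{"type":"array"},"hand":{"type":"number"}},"required":["deltas"]}

```bash
ls; mkdir -p pics; cat > h.py <<'E'
from cell import *
import numpy as np, cv2
from scipy.spatial.transform import Rotation as R
def grab(n,fn):
    d=get_image(n); cv2.imwrite('pics/'+fn+'.png',d['color'][:,:,::-1]); np.savez('pics/'+fn+'.npz',**d); return d
def load(fn): return dict(np.load('pics/'+fn+'.npz'))
def ray(d,uv):
    Rm=R.from_rotvec(np.ravel(d['rvec'])).as_matrix(); K=d['camera_matrix']
    v=Rm.T@np.linalg.inv(K)@np.array([uv[0],uv[1],1.]); c=-Rm.T@np.ravel(d['tvec']); return c,v/np.linalg.norm(v)
def onz(d,uv,z):
    c,v=ray(d,uv); return c+v*(z-c[2])/v[2]
def proj(d,p):
    return cv2.projectPoints(np.atleast_2d(np.float64(p)),d['rvec'],d['tvec'],d['camera_matrix'],None)[0][:,0]
def tri(obs):
    A=np.zeros((3,3));b=np.zeros(3)
    for d,uv in obs:
        c,v=ray(d,uv);M=np.eye(3)-np.outer(v,v);A+=M;b+=M@c
    p=np.linalg.solve(A,b); return p,[np.linalg.norm((np.eye(3)-np.outer(ray(d,uv)[1],ray(d,uv)[1]))@(p-ray(d,uv)[0])) for d,uv in obs]
E
python3 - <<'E'
from h import *
a=grab('scene','s0');b=grab('side','d0');grab('wrist','w0')
o=observe();print(o)
for d in(a,b): print(ray(d,(320,200)),d['camera_matrix'][0,0])
E
```

```text
pics
{'clock': 0.15, 'joints': array([-1.27584136e+00,  1.16397966e-01,  1.44208764e+00,  5.13069911e-06,
        1.58401148e+00, -3.78564853e-02]), 'joint_vel': array([ 0.0008592 , -0.00031759, -0.00287445,  0.00010227,  0.00052782,
        0.00163091]), 'joint_torque': array([ 2.47370677e-03, -7.21752548e+01, -6.22949982e+01,  7.80914258e-02,
        2.26017146e-02, -6.11210248e-05]), 'eef_pos': array([ 0.22044077, -0.63784545,  0.23207483]), 'tool_rot': array([-3.09731097e+00, -5.20221070e-01,  1.74082934e-04]), 'contact_force': array([-0.23435482,  0.35972912,  0.25179636]), 'moment': array([-0.02052876,  0.02036788,  0.05076594]), 'grip_width': 0.09312332688279329}
(array([-0.22426462, -1.01638568,  0.9069539 ]), array([ 0.57931612,  0.59643697, -0.55556798])) 471.03718164846816
(array([ 0.21621887, -1.1408464 ,  0.97635835]), array([ 0.30229237,  0.71561677, -0.62969196])) 431.3350184780455
```

View pics/s0.png

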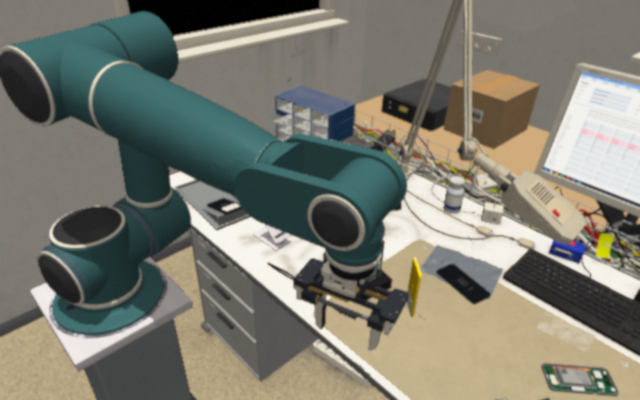

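View pics/d0.png

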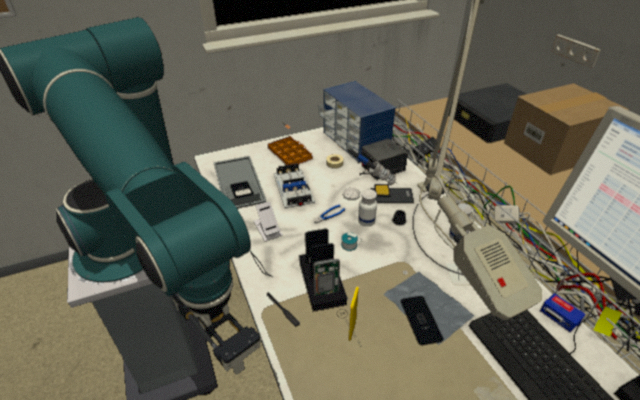

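The side view shows the tray at about (238,182), the stand at (267,222) and the rack at (322,280). In the rack are two black phones and, nearest, the green opened one. The yellow look-alike stands at (354,312), and there's another loose black phone at (420,318) on the grey bag. The arm hides the work in the scene view. Next, a close crop.

```bash
python3 - <<'E'
from h import *
d=load('d0');c=d['color'][140:340,190:400,::-1]
cv2.imwrite('pics/c0.png',cv2.resize(c,None,fx=3.7,fy=3,interpolation=cv2.INTER_CUBIC) if 0 else cv2.resize(c,(630,600),interpolation=cv2.INTER_CUBIC))
for uv,z in [((238,182),0),((267,222),0.02),((322,280),.036),((326,261),.156),((354,312),.07)]: print(uv,onz(d,uv,z))
E
```

```text
(238, 182) [0.44238944 0.19474472 0.        ]
(267, 222) [ 0.46833644 -0.08950755  0.02      ]
(322, 280) [ 0.53123788 -0.40380509  0.036     ]
(326, 261) [ 0.52569627 -0.44387586  0.156     ]
(354, 312) [ 0.55234913 -0.55882499  0.07      ]
```

View pics/c0.png

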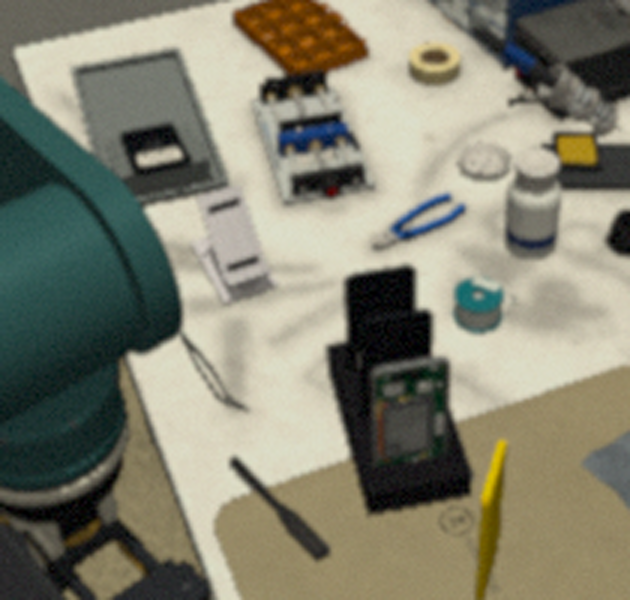

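step_arm(deltas=[{"offset": [0,0,5],"turn": [0,0,0]},{"offset": [0,0,5],"turn": [0,0,0]},{"offset": [4,4,1],"turn": [0,0,0]},{"offset": [4.5,4,0.5],"turn": [0,0,0]},{"offset": [4.5,4,0.5],"turn": [0,0,0]},{"offset": [4.5,4,0],"turn": [0,0,0]},{"offset": [4.5,4,0],"turn": [0,0,0]},{"offset": [4,4,0],"turn": [0,0,0]},{"offset": [0,0,0],"turn": [0,0,0]}])

```text
clock: 1.27
eef_pos: [0.4862, -0.3886, 0.3523]
tool_rot: [-3.093, -0.516, 0.001]
contact_force: [-0.3, -0.3, -0.1]
grip_width: 0.0931
```

```bash
python3 - <<'E'
from h import *
grab('wrist','w1');s=grab('scene','s1');d=grab('side','d1')
w=load('w1');o=observe();print(o['eef_pos'],R.from_rotvec(o['tool_rot']).as_matrix().round(3),o['joints'].round(3),ray(w,(320,200)))
im=np.vstack([cv2.resize(load('w1')['color'][:,:,::-1],(480,300)),cv2.resize(s['color'][:,:,::-1],(480,300))])
cv2.imwrite('pics/m1.png',im)
E
```

```text
[ 0.48368928 -0.39157502  0.35241902] [[ 0.947  0.321 -0.002]
 [ 0.321 -0.947  0.005]
 [-0.    -0.005 -1.   ]] [-0.723 -0.002  1.373  0.003  1.776  0.522] (array([ 0.56060577, -0.3627983 ,  0.50308881]), array([-0.25847749, -0.09332135, -0.9614991 ]))
```

View pics/m1.png

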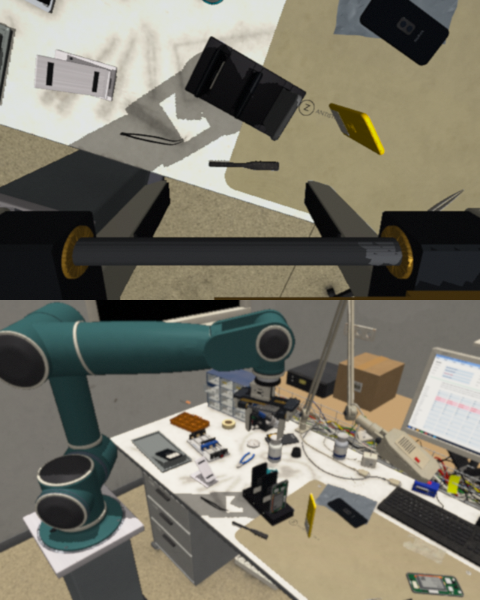

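```bash
python3 - <<'E'
from h import *
g=lambda a:(255*(a/255.)**.5).astype(np.uint8)
w=load('w1')['color'][30:200,20:420,::-1];s=load('s1')['color'][165:305,165:425,::-1]
A=cv2.resize(g(w),(600,255),interpolation=3 and cv2.INTER_CUBIC);B=cv2.resize(g(s),(624,336),interpolation=cv2.INTER_CUBIC)
A=cv2.copyMakeBorder(A,0,0,0,24,0);cv2.imwrite('pics/m2.png',np.vstack([A,B]))
E
```

```text
(no output)
```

View pics/m2.png

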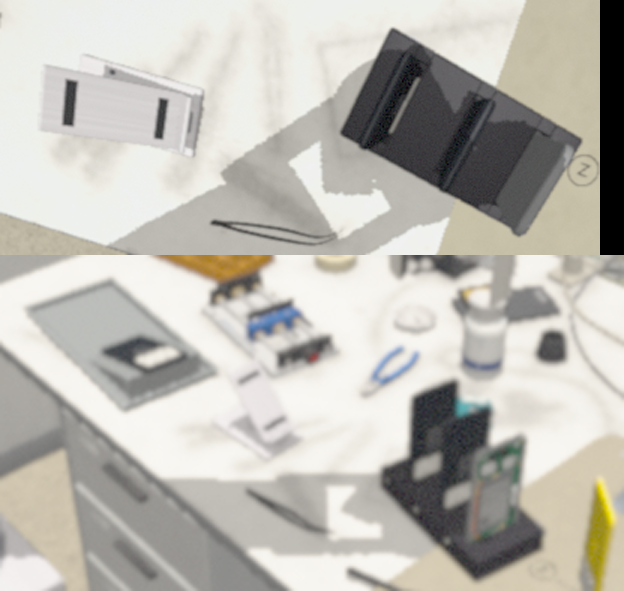

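```bash
python3 - <<'E'
from h import *
w=load('w1');s=load('s1')
W=lambda x,y:(x/1.5+20-.2,y/1.5+30-.2); S=lambda x,y:(x/2.4+165-.3,y/2.4+165-.3)
print('rack top');P=[onz(w,W(*p),.036) for p in [(393,28),(582,142),(518,235),(342,133)]]
for p in P:print(p.round(4))
print('L',np.linalg.norm(P[0]-P[1]),np.linalg.norm(P[2]-P[3]),'D',np.linalg.norm(P[1]-P[2]),np.linalg.norm(P[3]-P[0]),'c',np.mean(P,0))
for a,b in((0,1),(3,2)):
  v=P[a]-P[b];print('yaw of rack y from world y',np.arctan2(-v[0],v[1]))
print('tray');P=[onz(s,S(*p),.012) for p in [(27,312),(112,280),(215,370),(125,408)]]
for p in P:print(p.round(4))
print('L',np.linalg.norm(P[0]-P[3]),np.linalg.norm(P[2]-P[1]),'D',np.linalg.norm(P[1]-P[0]),np.linalg.norm(P[3]-P[2]),'c',np.mean(P,0))
for a,b in((0,3),(1,2)):
  v=P[a]-P[b];print('yaw',np.arctan2(-v[0],v[1]))
print('stand up/low edges')
for p,z in [((42,65),.091),((38,130),.091),((195,95),.03),((188,155),.03)]: print(onz(w,W(*p),z).round(4))
# saved full-res phone top
d=load('w1')['color'];print(proj(w,[[.53,-.4,.156]]))
E
```

```text
rack top
[ 0.6029 -0.3004  0.036 ]
[ 0.5686 -0.4827  0.036 ]
[ 0.4733 -0.4602  0.036 ]
[ 0.5086 -0.2836  0.036 ]
L 0.18543968830988117 0.18000982519535394 D 0.09796817899449162 0.09587795462449024 c [ 0.53835072 -0.38172723  0.036     ]
yaw of rack y from world y -0.1861704939960725
yaw of rack y from world y -0.19724161641077015
tray
[ 0.1221 -0.1294  0.012 ]
[ 0.2174 -0.1484  0.012 ]
[ 0.2231 -0.3329  0.012 ]
[ 0.1274 -0.3127  0.012 ]
L 0.18329543562287948 0.18451488040249756 D 0.09722489417607433 0.09783474585793525 c [ 0.17252346 -0.23084773  0.012     ]
yaw 0.02907081361762176
yaw 0.030909175807957268
stand up/low edges
[ 0.49   -0.0693  0.091 ]
[ 0.4414 -0.072   0.091 ]
[ 0.4976 -0.154   0.03  ]
[ 0.4452 -0.1582  0.03  ]
[[344.25817236 143.00006622]]
```

step_arm(deltas=[{"offset": [1.1,1.1,0],"turn": [0,0,-1]},{"offset": [1.1,1.1,0],"turn": [0,0,-1]},{"offset": [1.1,1.1,0],"turn": [0,0,-1]},{"offset": [1.1,1.2,-1],"turn": [0,0,-1]},{"offset": [1.1,1.2,-2],"turn": [0,0,-1]},{"offset": [1.1,1.2,-2],"turn": [0,0,-1]},{"offset": [0,0,0],"turn": [0,0,0]},{"offset": [0,0,0],"turn": [0,0,0]}], hand=0.4)

```text
clock: 2.42
eef_pos: [0.5437, -0.3316, 0.302]
tool_rot: [-3.118, 0.355, 0.0]
contact_force: [0.1, 1.1, 0.2]
grip_width: 0.0372
```

```bash
python3 - <<'E'
from h import *
w=grab('wrist','w2');s=load('s1')
o=observe();print(o['eef_pos'],R.from_rotvec(o['tool_rot']).as_matrix().round(3),o['joints'].round(3),o['grip_width'])
g=lambda a:(255*(a/255.)**.45).astype(np.uint8)
cv2.imwrite('pics/m3.png',cv2.resize(g(w['color'][:,:,::-1]),(800,500)))
S=lambda x,y:(x/2.4+165-.3,(y-255)/2.4+165-.3)
P=[onz(s,S(*p),.015) for p in [(27,312),(112,280),(215,370),(125,408)]]
for p in P:print(p.round(4))
print('L',np.linalg.norm(P[0]-P[3]),np.linalg.norm(P[2]-P[1]),'D',np.linalg.norm(P[1]-P[0]),np.linalg.norm(P[3]-P[2]),'c',np.mean(P,0))
for a,b in((0,3),(1,2)):
  v=P[a]-P[b];print('yaw',np.arctan2(-v[0],v[1]))
E
```

```text
[ 0.54374829 -0.33154832  0.30192902] [[ 0.974 -0.225  0.   ]
 [-0.225 -0.974  0.004]
 [-0.001 -0.004 -1.   ]] [-0.589  0.024  1.427  0.003  1.692  1.209] 0.03694245952929917
[0.3787 0.328  0.015 ]
[0.5204 0.3245 0.015 ]
[0.4945 0.0296 0.015 ]
[0.3568 0.0383 0.015 ]
L 0.2906001242926833 0.2960805270377461 D 0.14173725842133797 0.1379462442718922 c [0.43760471 0.18010673 0.015     ]
yaw -0.07538175283702213
yaw -0.08760962799942075
```

View pics/m3.png

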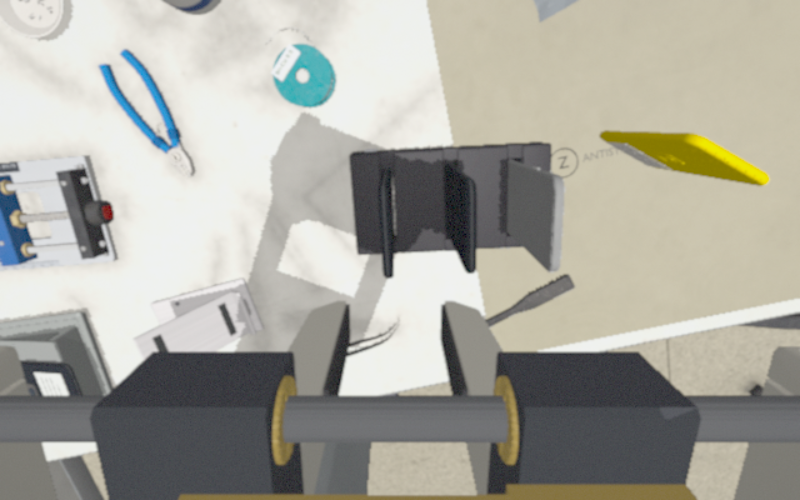

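```bash
python3 - <<'E'
from h import *
w=load('w2')
q=lambda x,y:onz(w,(x*.8,y*.8),.156)
for n,a,b in [('p1',(386,171),(388,276)),('p2',(455,164),(470,270))]:
  A,B=q(*a),q(*b);v=A-B;print(n,A,B,np.linalg.norm(v),(A+B)/2,'yaw',np.arctan2(v[1],v[0]))
print(proj(w,[[.5437,-.3315,.288]])/.8)
# rack top check
P=[onz(w,(x*.8,y*.8),.036) for x,y in [(352,153),(550,144),(358,253)]];print(P)
v=P[0]-P[1];print(np.linalg.norm(v),np.arctan2(-v[0],v[1]),np.linalg.norm(P[2]-P[0]))
c=w['color'];print(ray(w,(320,200)))
E
```

```text
p1 [ 0.59213248 -0.33417998  0.156     ] [ 0.51953683 -0.31837431  0.156     ] 0.0742963522348244 [ 0.55583466 -0.32627714  0.156     ] yaw -0.21437654323458685
p2 [ 0.58626676 -0.37992663  0.156     ] [ 0.51085544 -0.37632283  0.156     ] 0.07549737735745941 [ 0.5485611  -0.37812473  0.156     ] yaw -0.0477522427341605
[[398.95239268 322.37289261]]
[array([ 0.6039751 , -0.30147886,  0.036     ]), array([ 0.5706537 , -0.48121411,  0.036     ]), array([ 0.50896123, -0.28280766,  0.036     ])]
0.18279790318570202 -0.18331034083123823 0.09683103252207306
(array([ 0.6201719 , -0.34846245,  0.45270808]), array([-0.27102169,  0.05636786, -0.96092138]))
```

step_arm(deltas=[{"offset": [0.8,0.65,0],"turn": [0,0,0.4]},{"offset": [0,0,-4],"turn": [0,0,0]},{"offset": [0,0,-4],"turn": [0,0,0]},{"offset": [0,0,-3],"turn": [0,0,0]},{"offset": [0,0,-2],"turn": [0,0,0]},{"offset": [0,0,-2],"turn": [0,0,0]},{"offset": [0,0,-1],"turn": [0,0,0]},{"offset": [0,0,0],"turn": [0,0,0]}])

```text
clock: 3.48
eef_pos: [0.5539, -0.326, 0.1424]
tool_rot: [-3.129, 0.283, -0.011]
contact_force: [-0.0, -0.2, -0.3]
grip_width: 0.0373
```

```bash
python3 - <<'E'
from h import *
w=grab('wrist','w3');d=grab('side','d3')
o=observe();print(o['eef_pos'],o['contact_force'],R.from_rotvec(o['tool_rot']).as_matrix().round(3))
g=lambda a:(255*(a/255.)**.45).astype(np.uint8)
A=g(w['color'][100:350,170:470,::-1]);B=g(d['color'][200:330,270:390,::-1])
A=cv2.resize(A,(480,400));B=cv2.resize(B,(320,400),interpolation=cv2.INTER_CUBIC)
cv2.imwrite('pics/m4.png',np.hstack([A,B]))
E
```

```text
[ 0.5541551  -0.3262241   0.14350971] [ 0.16710019 -1.07022769  0.06232492] [[ 0.984 -0.179  0.008]
 [-0.179 -0.984 -0.001]
 [ 0.008 -0.    -1.   ]]
```

View pics/m4.png

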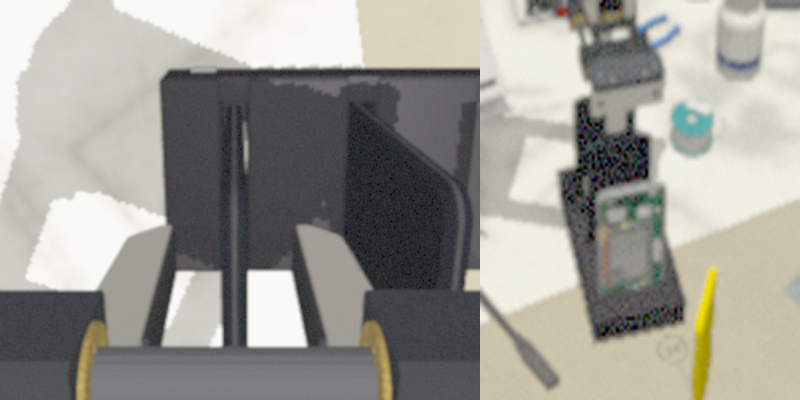

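step_arm(deltas=[{"offset": [-0.1,0,-1.2],"turn": [0,0,0]},{"offset": [0,0,0],"turn": [0,0,0]}])

```text
clock: 3.82
eef_pos: [0.5534, -0.3264, 0.1318]
tool_rot: [3.127, -0.283, 0.015]
contact_force: [0.1, 0.7, 0.2]
grip_width: 0.0375
```

step_arm(deltas=[{"offset": [0,0,0],"turn": [0,0,0]},{"offset": [0,0,0],"turn": [0,0,0]},{"offset": [0,0,0],"turn": [0,0,0]},{"offset": [0,0,0],"turn": [0,0,0]}], hand=0)

```text
clock: 4.32
eef_pos: [0.5536, -0.3266, 0.1325]
tool_rot: [3.127, -0.283, 0.016]
contact_force: [0.4, 0.2, -0.9]
grip_width: 0.0074
```

step_arm(deltas=[{"offset": [0,0,1.5],"turn": [0,0,0]},{"offset": [0,0,2],"turn": [0,0,0]},{"offset": [0,0,2.5],"turn": [0,0,0]},{"offset": [0,0,3],"turn": [0,0,0]},{"offset": [0,0,3],"turn": [0,0,0]}])

```text
clock: 4.95
eef_pos: [0.5529, -0.3261, 0.2598]
tool_rot: [3.127, -0.283, 0.016]
contact_force: [0.5, -0.2, -1.4]
grip_width: 0.008
```

step_arm(deltas=[{"offset": [-3,4,1],"turn": [0,0,0.95]},{"offset": [-3,4,1],"turn": [0,0,0.95]},{"offset": [-3,4,1],"turn": [0,0,0.95]},{"offset": [0,0,0],"turn": [0,0,0]},{"offset": [0,0,0],"turn": [0,0,0]}])

```text
clock: 5.58
eef_pos: [0.4606, -0.2035, 0.3013]
tool_rot: [3.134, 0.118, 0.032]
contact_force: [0.7, -0.3, -1.8]
grip_width: 0.0075
```

```bash
python3 - <<'E'
from h import *
w=grab('wrist','w4');d=grab('side','d4');s=grab('scene','s4')
o=observe();print(o['eef_pos'],R.from_rotvec(o['tool_rot']).as_matrix().round(3),o['joints'].round(2))
for n,i in(('w',w),('d',d),('s',s)): print(n,proj(i,[[.468,-.14,.022],[.466,-.071,.091],[.44,.18,0]]).round())
def st(a,lo=90): 
    a=a.astype(float); return np.clip((a/255)**1.6*255,0,255).astype(np.uint8)
A=st(w['color'][:,:,::-1]);B=st(d['color'][180:250,235:305,::-1]);C=st(s['color'][205:285,235:325,::-1])
A=cv2.resize(A,(800,500))[:330]
B=cv2.resize(B,(270,270),interpolation=cv2.INTER_CUBIC);C=cv2.resize(C,(304,270),interpolation=cv2.INTER_CUBIC)
D=np.zeros((270,226,3),np.uint8)
cv2.imwrite('pics/m5.png',np.vstack([A,np.hstack([B,C,D])]))
E
```

```text
[ 0.46083257 -0.20389738  0.30013974] [[ 0.997  0.075  0.019]
 [ 0.075 -0.997 -0.004]
 [ 0.018  0.005 -1.   ]] [-0.47 -0.28  1.71  0.01  1.7   1.03]
w [[265. 160.]
 [190. 167.]
 [ 19. 161.]]
d [[272. 231.]
 [263. 202.]
 [238. 184.]]
s [[281. 238.]
 [265. 210.]
 [215. 203.]]
```

View pics/m5.png

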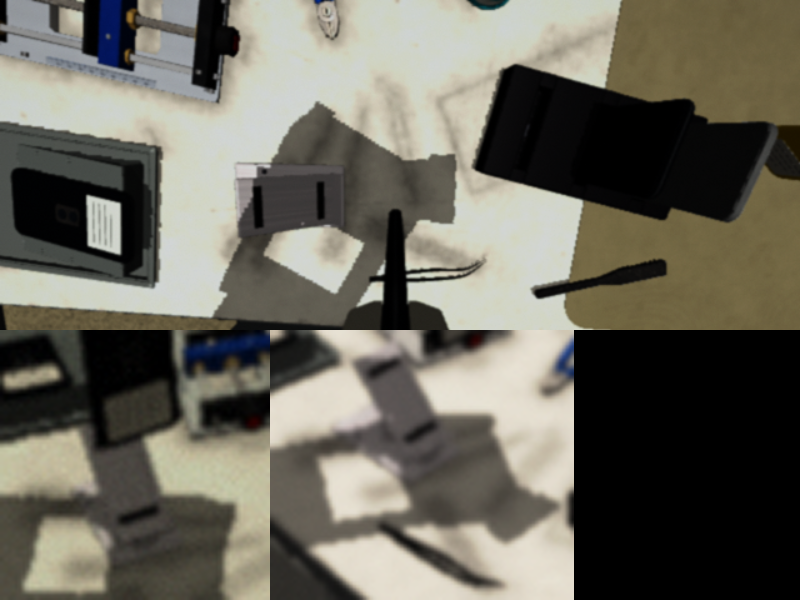

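```bash
python3 - <<'E'
from h import *
w=load('w4');q=lambda x,y,z:onz(w,(x*.8,y*.8),z)
a,b=q(235,163,.0913),q(237,237,.0913);c,e=q(343,165,.0326),q(343,227,.0326)
for p in(a,b,c,e):print(p.round(4))
print(np.linalg.norm(a-b),np.linalg.norm(c-e),(a+b)/2,(c+e)/2)
for u,v in((a,b),(c,e)): print(np.arctan2((u-v)[1],(u-v)[0]))
m=(a+b)/2-(c+e)/2;print('rise yaw',np.arctan2(-m[0],m[1]),m, 'expected dy .080')
# tray -y end corners, rim z=.012+?
for p in [(160,146),(158,286)]: print('tray',q(*p,.012).round(4))
# label corners, z approx .045
for p in [(87,194),(122,197),(120,255),(86,250)]: print('label',q(*p,.045).round(4))
for p,z in [((12,172),.01),((14,235),.01),((133,165),.05),((125,268),.05)]: print('a',q(*p,z).round(4))
E
```

```text
[ 0.5032 -0.0699  0.0913]
[ 0.4416 -0.0704  0.0913]
[ 0.5035 -0.1508  0.0326]
[ 0.444  -0.1534  0.0326]
0.061574657963133925 0.05961371588073059 [ 0.47239864 -0.07014199  0.0913    ] [ 0.47377031 -0.15213556  0.0326    ]
0.00682115881640899
0.04331491642939437
rise yaw 0.01672743564497592 [-0.00137167  0.08199357  0.0587    ] expected dy .080
tray [0.507  0.0301 0.012 ]
tray [0.3613 0.0416 0.012 ]
label [0.4606 0.0834 0.045 ]
label [0.4601 0.0514 0.045 ]
label [0.4035 0.0582 0.045 ]
label [0.4062 0.0902 0.045 ]
a [0.4708 0.1791 0.01  ]
a [0.4058 0.1868 0.01  ]
a [0.4909 0.036  0.05  ]
a [0.3924 0.0514 0.05  ]
```

step_arm(deltas=[{"offset": [0,1.2,-0.5],"turn": [-1,-0.06,0]},{"offset": [0,1.2,-0.5],"turn": [-1,-0.06,0]},{"offset": [0,1.2,-0.5],"turn": [-1,-0.06,0]},{"offset": [0,1.2,-1],"turn": [-1,-0.06,0]},{"offset": [0,1.2,-1],"turn": [-1,-0.06,0]},{"offset": [0,1.2,-1],"turn": [-1,-0.06,0]},{"offset": [0,1.2,-1],"turn": [-1,-0.06,0]},{"offset": [0,1.2,-1],"turn": [-1,-0.06,0]},{"offset": [0,1.2,-1],"turn": [-1,-0.06,0]},{"offset": [0,0,0],"turn": [0,0,0]},{"offset": [0,0,0],"turn": [0,0,0]}])

```text
clock: 7.1
eef_pos: [0.4643, -0.0969, 0.2182]
tool_rot: [2.327, 0.088, 0.035]
contact_force: [-0.0, -1.1, -1.2]
grip_width: 0.0074
```

```bash
cat >> h.py <<'E'
def pose():
    o=observe();M=R.from_rotvec(o['tool_rot']).as_matrix();print('t',round(o['clock'],2),'p',o['eef_pos'].round(4),'f',o['contact_force'].round(1),'w',round(o['grip_width'],4));print(M.round(3));print(o['joints'].round(2));return o['eef_pos'],M
def turnto(M,G): return (R.from_matrix(G)*R.from_matrix(M).inv()).as_rotvec(degrees=True)/5
E
python3 - <<'E'
from h import *
p,M=pose()
y=.06; X=np.array([np.cos(y),np.sin(y),0]);u=np.array([-np.sin(y)*.7071,np.cos(y)*.7071,.7071]);n=np.cross(X,u)
Z=-u;G=np.c_[X,np.cross(Z,X),Z]; print('turn',turnto(M,G),'n',n)
s=np.array([.4705,-.14,.022]);t=s+.004*n+.1245*u
print('final',t,'delta',t-p,'hover delta cm',100*(t+.03*n+.015*u-p))
E
```

```text
t 7.1 p [ 0.4643 -0.0969  0.2182] f [-0.  -1.1 -1.2] w 0.0074
[[ 0.997  0.053  0.053]
 [ 0.075 -0.685 -0.724]
 [-0.002  0.726 -0.687]]
[ 0.19 -0.32  2.01 -0.81  1.57  1.74]
turn [ 0.3165015   0.00080197 -0.17213983] n [ 0.04240055 -0.7058276   0.7071    ]
final [ 0.46539073 -0.05494777  0.11286235] delta [ 0.0010497   0.0419023  -0.10537094] hover delta cm [ 0.16857038  3.1314881  -7.35514419]
```

step_arm(deltas=[{"offset": [0.1,1,-2.4],"turn": [0.3,0,-0.17]},{"offset": [0.1,1,-2.5],"turn": [0,0,0]},{"offset": [0,1.1,-2.5],"turn": [0,0,0]},{"offset": [0,0,0],"turn": [0,0,0]},{"offset": [-0.05,0.9,-0.9],"turn": [0,0,0]},{"offset": [-0.05,0.8,-0.8],"turn": [0,0,0]},{"offset": [0,0,0],"turn": [0,0,0]}])

```text
clock: 7.98
eef_pos: [0.4679, -0.0508, 0.1306]
tool_rot: [2.363, 0.057, 0.035]
contact_force: [0.8, 0.3, 0.0]
grip_width: 0.0076
```

```bash
python3 - <<'E'
from h import *
p,M=pose();d=grab('side','d5');s=grab('scene','s5')
y=.06;u=np.array([-np.sin(y)*.7071,np.cos(y)*.7071,.7071]);X=np.array([np.cos(y),np.sin(y),0]);n=np.cross(X,u)
t=np.array([.46539073,-.05494777,.11286235]);print('remaining n,u,X mm',[1000*(p-t)@v for v in(n,u,X)])
st=lambda a:(255*(a/255.)**.8).astype(np.uint8)
B=st(d['color'][170:250,220:300,::-1]);C=st(s['color'][185:265,225:305,::-1])
cv2.imwrite('pics/m6.png',cv2.resize(np.hstack([B,C]),(800,400),interpolation=cv2.INTER_CUBIC))
E
```

```text
t 7.97 p [ 0.4679 -0.0508  0.1306] f [0.8 0.3 0. ] w 0.0076
[[ 0.999  0.031  0.042]
 [ 0.052 -0.711 -0.701]
 [ 0.009  0.702 -0.712]]
[ 0.27 -0.2   2.06 -0.76  1.51  1.93]
remaining n,u,X mm [np.float64(9.722790560500885), np.float64(15.36630654723036), np.float64(2.765001019165062)]
```

View pics/m6.png

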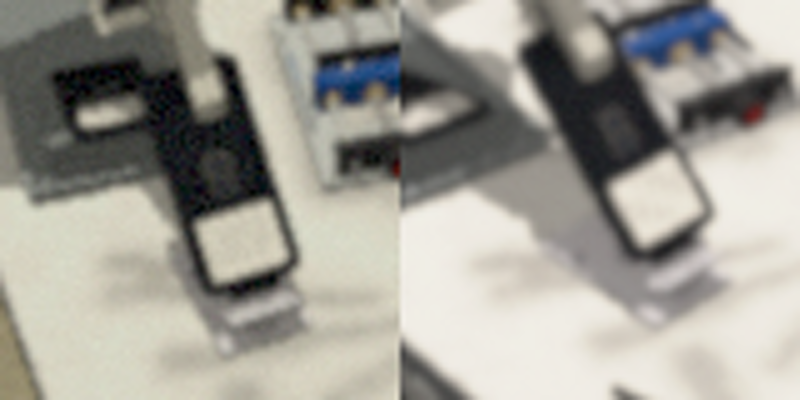

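step_arm(deltas=[{"offset": [-0.25,0.55,-0.55],"turn": [0,0,0]},{"offset": [0,-0.5,-0.5],"turn": [0,0,0]},{"offset": [0,-0.3,-0.3],"turn": [0,0,0]},{"offset": [0,0,0],"turn": [0,0,0]}])

```text
clock: 8.57
eef_pos: [0.4654, -0.054, 0.1171]
tool_rot: [2.363, 0.056, 0.036]
contact_force: [0.4, -0.5, -1.4]
grip_width: 0.0076
```

```bash
cat > st.py <<'E'
from h import *
p,M=pose()
y=.06;u=np.array([-np.sin(y)*.7071,np.cos(y)*.7071,.7071]);X=np.array([np.cos(y),np.sin(y),0]);n=np.cross(X,u)
t=np.array([.46539073,-.05494777,.11286235]);print('remaining n,u,X mm',[round(1000*(p-t)@v,1) for v in(n,u,X)])
E
python3 st.py
```

```text
t 8.57 p [ 0.4654 -0.054   0.1171] f [ 0.4 -0.5 -1.4] w 0.0076
[[ 0.999  0.03   0.043]
 [ 0.051 -0.711 -0.701]
 [ 0.01   0.702 -0.712]]
[ 0.26 -0.2   2.08 -0.76  1.49  1.94]
remaining n,u,X mm [np.float64(2.3), np.float64(3.6), np.float64(0.1)]
```

step_arm(deltas=[{"offset": [0,-0.15,-0.15],"turn": [0,0,0]},{"offset": [0,0.07,-0.07],"turn": [0,0,0]},{"offset": [0,-0.1,-0.1],"turn": [0,0,0]}])

```text
clock: 8.95
eef_pos: [0.4656, -0.0563, 0.1143]
tool_rot: [2.362, 0.055, 0.037]
contact_force: [0.7, 0.2, -0.1]
grip_width: 0.0075
```

```bash
python3 st.py
```

```text
t 8.95 p [ 0.4656 -0.0563  0.1143] f [ 0.7  0.2 -0.1] w 0.0075
[[ 0.999  0.029  0.043]
 [ 0.051 -0.711 -0.702]
 [ 0.01   0.703 -0.711]]
[ 0.26 -0.2   2.08 -0.76  1.48  1.94]
remaining n,u,X mm [np.float64(2.0), np.float64(0.0), np.float64(0.1)]
```

step_arm(deltas=[{"offset": [0,0.12,-0.12],"turn": [0,0,0]},{"offset": [0,0.05,-0.05],"turn": [0,0,0]},{"offset": [0,0,0],"turn": [0,0,0]}])

```text
clock: 9.32
eef_pos: [0.4656, -0.056, 0.1138]
tool_rot: [2.357, 0.054, 0.037]
contact_force: [-0.7, -2.9, -0.2]
grip_width: 0.0075
```

```bash
python3 st.py
```

```text
t 9.32 p [ 0.4656 -0.056   0.1138] f [-0.7 -2.9 -0.2] w 0.0075
[[ 0.999  0.028  0.043]
 [ 0.05  -0.707 -0.705]
 [ 0.01   0.706 -0.708]]
[ 0.26 -0.19  2.08 -0.77  1.48  1.95]
remaining n,u,X mm [np.float64(1.5), np.float64(-0.1), np.float64(0.1)]
```

step_arm(deltas=[{"offset": [0,0,0],"turn": [0,0,0]},{"offset": [0,0,0],"turn": [0,0,0]},{"offset": [0,0,0],"turn": [0,0,0]}], hand=0.3)

```text
clock: 9.7
eef_pos: [0.4657, -0.0555, 0.1135]
tool_rot: [2.358, 0.054, 0.037]
contact_force: [1.2, -0.1, -0.3]
grip_width: 0.027
```

step_arm(deltas=[{"offset": [0,0.5,0.5],"turn": [0,0,0]},{"offset": [0,1.5,1.5],"turn": [0,0,0]},{"offset": [0,2.5,2.5],"turn": [0,0,0]},{"offset": [0,2,3],"turn": [0,0,0]},{"offset": [0,0,5],"turn": [0,0,0]},{"offset": [0,-3,5],"turn": [0,0,0]},{"offset": [0,0,0],"turn": [0,0,0]}])

```text
clock: 10.58
eef_pos: [0.4645, -0.0171, 0.2958]
tool_rot: [2.36, 0.056, 0.037]
contact_force: [-0.8, 0.3, 0.2]
grip_width: 0.0282
```

```bash
python3 - <<'E'
from h import *
p,M=pose();grab('side','d6');grab('scene','s6')
y=.06;u=np.array([-np.sin(y)*.7071,np.cos(y)*.7071,.7071]);X=np.array([np.cos(y),np.sin(y),0]);n=np.cross(X,u)
G=np.c_[np.cross(X,-n),X,-n];t=turnto(M,G);print(t)
for k in(.25,.5,.75): print(k,(R.from_rotvec(np.radians(5*t*k)).as_matrix()@M)[:,2].round(2))
E
```

```text
t 10.57 p [ 0.4645 -0.0171  0.2958] f [-0.8  0.3  0.2] w 0.0282
[[ 0.999  0.029  0.044]
 [ 0.052 -0.709 -0.703]
 [ 0.01   0.704 -0.71 ]]
[ 0.34 -0.29  1.86 -0.76  1.77  1.78]
[13.715941    0.80184959 19.74226618]
0.25 [ 0.27 -0.39 -0.88]
0.5 [ 0.34  0.02 -0.94]
0.75 [ 0.22  0.42 -0.88]
```

step_arm(deltas=[{"offset": [0,-0.9,0],"turn": [0.69,0.04,0.99]},{"offset": [0,-0.9,0],"turn": [0.69,0.04,0.99]},{"offset": [0,-0.9,0],"turn": [0.69,0.04,0.99]},{"offset": [0,-0.9,0],"turn": [0.69,0.04,0.99]},{"offset": [0,-0.9,0],"turn": [0.69,0.04,0.99]},{"offset": [0,-0.9,0],"turn": [0.69,0.04,0.99]},{"offset": [0,-0.9,0],"turn": [0.69,0.04,0.99]},{"offset": [0,-0.9,0],"turn": [0.69,0.04,0.99]},{"offset": [0,-0.9,0],"turn": [0.69,0.04,0.99]},{"offset": [0,-0.9,0],"turn": [0.69,0.04,0.99]}], hand=1)

```text
clock: 11.92
eef_pos: [0.4629, -0.1013, 0.2761]
tool_rot: [2.723, 1.287, 0.482]
contact_force: [-0.4, 0.0, -0.6]
grip_width: 0.0928
```

step_arm(deltas=[{"offset": [0,-0.9,0],"turn": [0.69,0.04,0.99]},{"offset": [0,-0.9,0],"turn": [0.69,0.04,0.99]},{"offset": [0,-0.9,0],"turn": [0.69,0.04,0.99]},{"offset": [0,-0.9,0],"turn": [0.69,0.04,0.99]},{"offset": [0,-0.9,0],"turn": [0.69,0.04,0.99]},{"offset": [0,-0.9,0],"turn": [0.69,0.04,0.99]},{"offset": [0,-0.9,0],"turn": [0.69,0.04,0.99]},{"offset": [0,-0.9,0],"turn": [0.69,0.04,0.99]},{"offset": [0,-0.9,0],"turn": [0.69,0.04,0.99]},{"offset": [0,-0.9,0],"turn": [0.69,0.04,0.99]},{"offset": [0,0,0],"turn": [0,0,0]}])

```text
clock: 13.3
eef_pos: [0.4621, -0.1894, 0.2602]
tool_rot: [-1.58, -1.814, -0.686]
contact_force: [-0.1, -0.2, 0.6]
grip_width: 0.0928
```

```bash
cat > g2.py <<'E'
from h import *
p,M=pose()
y=.06;u=np.array([-np.sin(y)*.7071,np.cos(y)*.7071,.7071]);X=np.array([np.cos(y),np.sin(y),0]);n=np.cross(X,u)
G=np.c_[np.cross(X,-n),X,-n];print('turn',turnto(M,G).round(2))
g=np.array([.4705,-.14,.022])+.0745*u+.012*n
print('to grasp: n,u,X mm',[round(1000*(p-g)@v,1) for v in(n,u,X)],'hover delta cm',(100*(g+.08*n-p)).round(2),'grasp delta',(100*(g-p)).round(2))
E
python3 g2.py
```

```text
t 13.3 p [ 0.4621 -0.1894  0.2602] f [-0.1 -0.2  0.6] w 0.0928
[[-0.083  0.989 -0.121]
 [ 0.662  0.145  0.736]
 [ 0.745 -0.019 -0.667]]
[-0.72  0.06  1.61  0.58  2.1  -0.72]
turn [-0.61 -0.28 -0.98]
to grasp: n,u,X mm [np.float64(190.9), np.float64(59.4), np.float64(-11.4)] hover delta cm [  0.92   3.7  -12.05] grasp delta [  0.58   9.35 -17.71]
```

step_arm(deltas=[{"offset": [0.3,1.2,-4],"turn": [-0.61,-0.28,-0.98]},{"offset": [0.3,1.2,-4],"turn": [0,0,0]},{"offset": [0.3,1.2,-4],"turn": [0,0,0]},{"offset": [0,0,0],"turn": [0,0,0]},{"offset": [0,0,0],"turn": [0,0,0]}])

```text
clock: 13.92
eef_pos: [0.4711, -0.15, 0.1371]
tool_rot: [-1.713, -1.799, -0.702]
contact_force: [-0.1, -0.8, 0.6]
grip_width: 0.093
```

```bash
cat > lab.py <<'E'
from h import *
# phone on stand: intersect image dark/bright blobs with back plane of the phone
import sys
exec(open('g2.py').read())
w=grab('wrist',sys.argv[1])
pl=np.array([.4705,-.14,.022])+.008*n
def onpl(uv):
    c,v=ray(w,uv);q=c+v*((pl-c)@n)/(v@n);r=q-pl;return np.array([r@X,r@u])*1000
uvexp=proj(w,[pl+.0745*u,pl+.02*u,pl+.149*u-.034*X,pl+.149*u+.034*X,pl-.034*X,pl+.034*X]);print('exp',uvexp.round())
gr=cv2.GaussianBlur(cv2.cvtColor(w['color'],cv2.COLOR_RGB2GRAY),(5,5),0)
H,_=cv2.findHomography(uvexp[[2,3,5,4]],np.float32([[66,60],[134,60],[134,358-0],[66,358]]))if 0 else (None,None)
# rectified view of the plane, 2 px/mm, x -60..60, u -20..170
P=lambda a,b:pl+.001*a*X+.001*b*u
src=proj(w,[P(-60,170),P(60,170),P(60,-20),P(-60,-20)]).astype(np.float32)
T=cv2.getPerspectiveTransform(src,np.float32([[0,0],[240,0],[240,380],[0,380]]))
r=cv2.warpPerspective(gr,T,(240,380));cv2.imwrite('pics/r_%s.png'%sys.argv[1],r)
for mm in (20,60,90,120,140):
    row=r[int(2*(170-mm))].astype(int);print(mm,row[::6])
col=r[:,120].astype(int);print('col',col[::8])
E
python3 lab.py w7
```

```text
t 13.93 p [ 0.4711 -0.15    0.1371] f [-0.1 -0.8  0.6] w 0.093
[[-0.034  0.999 -0.037]
 [ 0.71   0.05   0.702]
 [ 0.703 -0.002 -0.711]]
[-0.67  0.05  1.81  0.57  1.82 -0.74]
turn [ 0.06 -0.02  0.12]
to grasp: n,u,X mm [np.float64(76.5), np.float64(-0.2), np.float64(0.0)] hover delta cm [ 0.01 -0.23  0.26] grasp delta [-0.33  5.42 -5.39]
exp [[314. 216.]
 [315. 286.]
 [259. 105.]
 [367. 104.]
 [270. 310.]
 [360. 309.]]
20 [222 217 212 210 216 218 220  91  11  14 177 214 201 201 202 203 203 204
 205 206 209 210 212 215 215 215 202  29  11  32 184 186 189 193 196 202
 212 217 219 224]
60 [211 210 213 206 203 198 196 110  10  10  11  11  11  11  11  12  27  29
  28  31  31  17  11  10  11  11  10  11  11  20 211 225 225 225 225 225
 225 226 225 225]
90 [224 220 214 203 190 187 184 122  10  11  11  11  11  12  11  11  12  13
  13  13  13  11  11  11  11  11  11  11  11  14 207 225 225 225 226 225
 225 224 216 209]
120 [225 225 225 225 225 225 225 171  11  12  11  11  12  12  12  12  11  12
  12  11  11  11  11  11  11  11  11  11  11  11 178 219 219 221 222 224
 222 219 214 202]
140 [180 121 115 117 117 110 104  79  11  12  12  12  12  12  12  11  12  13
  12  12  13  12  12  11  12  11  11  11  11  12 180 217 221 224 225 225
 224 223 219 209]
col [ 12 113 163  53  13  15  13  12  12  12  12  12  11  11  11  11  11  11
  11  12  13  43  36  34  39  36  33  32  17  11  11 202 216 198 210 211
 190 216 187 215 216  65  40 150  78  48  71  81]
```

```bash
python3 - <<'E'
import cv2
r=cv2.imread('pics/r_w7.png',0)
print('top rows 0..60 step2');
for c in (60,75,90,110,130,150): print(c,r[0:60:2,c])
print('bottom 300..360')
for c in (60,90,110,130,150): print(c,r[310:364:2,c])
E
```

```text
top rows 0..60 step2
60 [ 22  15  18  38  78 127 174 203 216 219 222 220 184  88  25  12  13  13
  16  18  28  33  24  15  13  12  12  12  12  12]
75 [ 13  45 139 200 206 208 206 206 203 205 207 219 218 162  69  17  12  12
  12  13  17  25  21  14  12  12  12  12  12  12]
90 [ 33  24  65 160 205 206 207 207 206 205 204 207 220 208 142  50  16  13
  12  15  16  15  16  14  13  12  12  12  12  11]
110 [ 14  12  16  70 172 208 204 205 207 208 210 220 223 224 213 142  50  14
  12  12  14  15  14  13  12  12  12  12  12  12]
130 [12 13 12 12 12 11 11 12 12 13 15 19 23 26 32 43 54 67 87 86 63 41 25 16
 13 12 13 13 12 11]
150 [111 111 111 111 111 111 111 111 111 111 111 111 111 111 112 112 111 111
 112 112  93  59  32  16  13  12  12  12  12  12]
bottom 300..360
60 [184 185 186 188 190 190 178 140  80  33  14  12  19  45  88 136 174 193
 194 171 121  74  54  52  56  63  70]
90 [215 215 215 215 215 215 210 183 122  53  19  11  19  46  90 128 144 149
 149 138 108  72  54  52  55  62  68]
110 [214 215 215 215 215 215 212 188 131  59  20  11  17  41  84 125 145 150
 151 140 112  72  43  34  37  49  63]
130 [214 215 215 215 215 215 213 192 140  69  23  11  16  38  78 120 143 150
 151 142 117  80  52  38  37  46  61]
150 [215 215 215 215 215 215 214 198 149  78  28  11  14  33  73 115 142 151
 152 145 121  85  57  44  40  46  60]
```

step_arm(deltas=[{"offset": [-0.55,1,-1],"turn": [0.06,-0.02,0.12]},{"offset": [-0.1,1.5,-1.5],"turn": [0,0,0]},{"offset": [-0.1,1.5,-1.5],"turn": [0,0,0]},{"offset": [-0.05,1,-1],"turn": [0,0,0]},{"offset": [0,0,0],"turn": [0,0,0]}])

```text
clock: 14.6
eef_pos: [0.4626, -0.0968, 0.0851]
tool_rot: [-1.7, -1.807, -0.704]
contact_force: [0.8, -1.2, 0.1]
grip_width: 0.0936
```

```bash
python3 g2.py
```

```text
t 14.6 p [ 0.4626 -0.0968  0.0851] f [ 0.8 -1.2  0.1] w 0.0936
[[-0.044  0.998 -0.042]
 [ 0.707  0.06   0.705]
 [ 0.706  0.001 -0.708]]
[-0.61  0.04  1.92  0.59  1.71 -0.75]
turn [ 0.02  0.02 -0.  ]
to grasp: n,u,X mm [np.float64(1.8), np.float64(1.0), np.float64(-5.3)] hover delta cm [ 0.86 -5.56  5.46] grasp delta [ 0.53  0.09 -0.19]
```

step_arm(deltas=[{"offset": [0,0.05,-0.1],"turn": [0,0,0]}])

```text
clock: 14.72
eef_pos: [0.4628, -0.0963, 0.0843]
tool_rot: [-1.7, -1.807, -0.704]
contact_force: [-0.3, 0.5, 0.1]
grip_width: 0.0932
```

step_arm(deltas=[{"offset": [0,0,0],"turn": [0,0,0]},{"offset": [0,0,0],"turn": [0,0,0]},{"offset": [0,0,0],"turn": [0,0,0]}], hand=0.5)

```text
clock: 15.1
eef_pos: [0.4632, -0.0971, 0.0849]
tool_rot: [-1.701, -1.808, -0.705]
contact_force: [0.5, -0.6, -1.1]
grip_width: 0.0688
```

step_arm(deltas=[{"offset": [0,-0.5,0.5],"turn": [0,0,0]},{"offset": [0,-1,1],"turn": [0,0,0]},{"offset": [0,-1,1.5],"turn": [0,0,0]},{"offset": [0,0,0],"turn": [0,0,0]}])

```text
clock: 15.6
eef_pos: [0.4634, -0.1247, 0.1177]
tool_rot: [-1.702, -1.809, -0.705]
contact_force: [-0.3, -0.7, -1.6]
grip_width: 0.0686
```

```bash
python3 - <<'E'
from h import *
p,M=pose()
d=grab('side','d8')
# phone a / label / tray from w4: label corners on back plane; print tray yaw etc
w=load('w4');q=lambda x,y,z:onz(w,(x*.8,y*.8),z)
g=cv2.cvtColor(w['color'],cv2.COLOR_RGB2GRAY)
sub=g[110:235,0:135]; m=(sub>140).astype(np.uint8)
n,l,s,c=cv2.connectedComponentsWithStats(m)
for i in range(1,n):
    if 200<s[i,4]<4000: print(s[i]+np.array([0,110,0,0,0]),c[i]+[0,110],cv2.minAreaRect(np.argwhere(l==i)[:,::-1].astype(np.float32)))
d2=load('s4');
for mm,nm in ((d2,'s4'),(load('s6'),'s6'),(load('d6'),'d6'),(load('d8'),'d8')):
    print(nm,proj(mm,[[.435,.07,.05],[.43,.12,.03]]).round())
E
```

```text
t 15.6 p [ 0.4634 -0.1247  0.1177] f [-0.3 -0.7 -1.6] w 0.0686
[[-0.044  0.998 -0.04 ]
 [ 0.708  0.059  0.704]
 [ 0.705  0.003 -0.71 ]]
[-0.65  0.03  1.86  0.58  1.78 -0.74]
[   0  110  135  125 2891] [ 80.31269457 202.34451747] ((67.0, 62.0), (124.0, 134.0), 90.0)
[  69  156   28   48 1133] [ 82.81023831 179.25242718] ((82.5, 69.5), (47.0, 27.0), 90.0)
s4 [[231. 205.]
 [221. 205.]]
s6 [[231. 205.]
 [221. 205.]]
d6 [[243. 190.]
 [239. 187.]]
d8 [[243. 190.]
 [239. 187.]]
```

```bash
python3 - <<'E'
from h import *
obs=[(load('w4'),(82.81,179.25))]
for n in('s4','s6','d6','d8','d0'):
    im=load(n);e=proj(im,[[.433,.07,.047]])[0];x,y=e.astype(int)
    g=cv2.cvtColor(im['color'],cv2.COLOR_RGB2GRAY)[y-14:y+14,x-16:x+16];m=(g>0.62*np.percentile(g,97)).astype(np.uint8)
    k,l,s,c=cv2.connectedComponentsWithStats(m)
    for i in range(1,k):
        if 25<s[i,4]<300:
            uv=c[i]+[x-16,y-14];print(n,e.round(1),uv.round(2),s[i])
            if np.linalg.norm(uv-e)<6 and n in('s4','s6','d8','d6'): obs.append((im,uv))
p,r=tri(obs);print('label centre',p,[round(1000*x,1) for x in r])
E
```

```text
s4 [230.6 206.4] [240.59 195.81] [18  0 14 12 95]
s4 [230.6 206.4] [230.28 206.72] [ 8 11 17  8 71]
s6 [230.6 206.4] [242.09 195.88] [22  0 10 11 66]
s6 [230.6 206.4] [228.72 207.42] [ 8 13 14  6 53]
d6 [242.9 191.3] [240.73 192.15] [ 9 13 13  6 55]
d8 [242.9 191.3] [251.27 180.68] [ 17   0  15  10 110]
d8 [242.9 191.3] [241.51 189.76] [  0   4  32  19 225]
d8 [242.9 191.3] [227.33 200.67] [ 0 19  4  9 30]
d0 [242.9 191.3] [240.38 180.22] [  0   0  32  13 178]
d0 [242.9 191.3] [242.65 191.61] [ 9 12 16  6 66]
label centre [0.42976058 0.07303    0.04528084] [np.float64(3.5), np.float64(3.4), np.float64(2.5), np.float64(4.6), np.float64(5.9)]
```

```bash
cat > tr.py <<'E'
from h import *
def frame(yaw,tilt):
    x=np.array([-np.sin(yaw)*np.cos(tilt),np.cos(yaw)*np.cos(tilt),-np.sin(tilt)]);r=np.array([np.cos(yaw),np.sin(yaw),0]);return x,r,np.cross(r,x)
def goal(mid,yaw,tilt,off=.0085):
    x,r,n=frame(yaw,tilt);return mid+off*n,np.c_[x,r,-n]
if __name__=='__main__':
    import sys;a=list(map(float,sys.argv[1:]))  # mid xyz, yaw, tilt
    p,M=pose();t,G=goal(np.array(a[:3]),a[3],a[4]);print('goal',t.round(4),'delta cm',(100*(t-p)).round(2),'turn',turnto(M,G).round(2))
E
python3 tr.py .4407 .1602 .0246 -.085 .24
```

```text
t 15.65 p [ 0.4631 -0.1242  0.1169] f [-0.3 -0.3 -1.1] w 0.0684
[[-0.044  0.998 -0.04 ]
 [ 0.708  0.059  0.704]
 [ 0.705  0.002 -0.709]]
[-0.65  0.03  1.87  0.58  1.78 -0.74]
goal [0.4409 0.1622 0.0329] delta cm [-2.23 28.64 -8.41] turn [-11.73   0.17  -1.52]
```

step_arm(deltas=[{"offset": [0,0,4],"turn": [0,0,0]},{"offset": [0,0,5],"turn": [0,0,0]},{"offset": [0,0,3],"turn": [0,0,0]}])

```text
clock: 16.02
eef_pos: [0.4617, -0.1232, 0.2372]
tool_rot: [-1.7, -1.802, -0.702]
contact_force: [0.3, -0.2, -1.9]
grip_width: 0.0684
```

step_arm(deltas=[{"offset": [-0.18,2.35,0],"turn": [-0.98,0.01,-0.13]},{"offset": [-0.18,2.35,0],"turn": [-0.98,0.01,-0.13]},{"offset": [-0.18,2.35,0],"turn": [-0.98,0.01,-0.13]},{"offset": [-0.18,2.35,0],"turn": [-0.98,0.01,-0.13]},{"offset": [-0.18,2.35,0],"turn": [-0.98,0.01,-0.13]},{"offset": [-0.18,2.35,-1],"turn": [-0.98,0.01,-0.13]},{"offset": [-0.18,2.35,-1],"turn": [-0.98,0.01,-0.13]},{"offset": [-0.18,2.35,-1],"turn": [-0.98,0.01,-0.13]},{"offset": [-0.18,2.35,-2],"turn": [-0.98,0.01,-0.13]},{"offset": [-0.18,2.35,-2],"turn": [-0.98,0.01,-0.13]},{"offset": [-0.18,2.35,-2],"turn": [-0.98,0.01,-0.13]},{"offset": [-0.18,2.35,-1],"turn": [-0.98,0.01,-0.13]}])

```text
clock: 17.52
eef_pos: [0.4372, 0.1662, 0.1348]
tool_rot: [2.17, 1.975, -0.278]
contact_force: [1.2, -0.5, -0.7]
grip_width: 0.0685
```

step_arm(deltas=[{"offset": [0,0,0],"turn": [0,0,0]},{"offset": [0,0,0],"turn": [0,0,0]}])

```text
clock: 17.77
eef_pos: [0.436, 0.1679, 0.133]
tool_rot: [2.166, 1.981, -0.282]
contact_force: [1.3, -0.2, -0.6]
grip_width: 0.0686
```

```bash
python3 tr.py .4407 .1602 .0246 -.085 .24
```

```text
t 17.77 p [0.436  0.1679 0.133 ] f [ 1.3 -0.2 -0.6] w 0.0686
[[ 0.088  0.996 -0.01 ]
 [ 0.959 -0.087 -0.268]
 [-0.268  0.014 -0.963]]
[ 0.46 -0.22  1.94 -0.24  1.55  0.57]
goal [0.4409 0.1622 0.0329] delta cm [  0.49  -0.57 -10.01] turn [0.37 0.12 0.03]
```

step_arm(deltas=[{"offset": [0.5,-0.6,-2],"turn": [0.37,0.12,0.03]},{"offset": [0,0,-3],"turn": [0,0,0]},{"offset": [0,0,-2.5],"turn": [0,0,0]},{"offset": [0,0,0],"turn": [0,0,0]},{"offset": [0,0,0],"turn": [0,0,0]}])

```text
clock: 18.4
eef_pos: [0.4427, 0.1584, 0.0598]
tool_rot: [2.194, 2.003, -0.252]
contact_force: [0.1, 0.3, -0.6]
grip_width: 0.0688
```

```bash
python3 tr.py .4407 .1602 .0246 -.085 .24; python3 - <<'E'
from h import *
s=grab('scene','s9');d=grab('side','d9');w=grab('wrist','w9')
o=observe();M=R.from_rotvec(o['tool_rot']).as_matrix();mid=o['eef_pos']+.0085*M[:,2];L=mid-.0475*M[:,0]-.004*M[:,2]
print('label exp',L);
for n,i in(('s',s),('d',d),('w',w)):print(n,proj(i,[L,mid]).round(1).tolist())
A=s['color'][150:250,170:290,::-1];B=d['color'][140:240,190:310,::-1]
cv2.imwrite('pics/m7.png',np.vstack([cv2.resize(np.hstack([A,B]),(720,300),interpolation=cv2.INTER_CUBIC),cv2.copyMakeBorder(cv2.resize(w['color'][:,:,::-1],(480,300)),0,0,0,240,0)]))
E
```

```text
t 18.4 p [0.4427 0.1584 0.0598] f [ 0.1  0.3 -0.6] w 0.0688
[[ 0.089  0.996 -0.017]
 [ 0.969 -0.091 -0.23 ]
 [-0.231  0.004 -0.973]]
[ 0.41 -0.16  2.01 -0.21  1.4   0.55]
goal [0.4409 0.1622 0.0329] delta cm [-0.19  0.38 -2.69] turn [-0.08  0.06  0.07]
label exp [0.43841262 0.11170203 0.06622494]
s [[224.0, 195.4], [217.8, 193.1]]
d [[240.6, 180.1], [238.9, 176.4]]
w [[316.0, 351.1], [315.9, 265.6]]
```

View pics/m7.png

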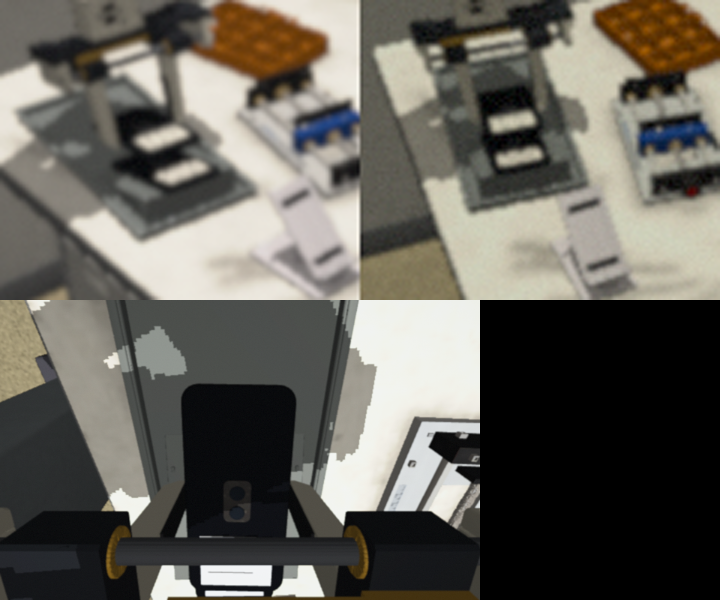

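step_arm(deltas=[{"offset": [-0.2,0.38,-1],"turn": [-0.08,0.06,0.07]},{"offset": [0,0,-0.8],"turn": [0,0,0]},{"offset": [0,0,-0.3],"turn": [0,0,0]},{"offset": [0,0,0],"turn": [0,0,0]}])

```text
clock: 19.05
eef_pos: [0.4406, 0.1632, 0.0377]
tool_rot: [2.183, 2.009, -0.264]
contact_force: [0.1, -0.4, -1.7]
grip_width: 0.0688
```

```bash
python3 tr.py .4407 .1602 .0246 -.085 .24
```

```text
t 19.05 p [0.4406 0.1632 0.0377] f [ 0.1 -0.4 -1.7] w 0.0688
[[ 0.08   0.997 -0.02 ]
 [ 0.968 -0.083 -0.237]
 [-0.238  0.    -0.971]]
[ 0.43 -0.13  2.03 -0.21  1.37  0.57]
goal [0.4409 0.1622 0.0329] delta cm [ 0.03 -0.1  -0.48] turn [ 0.    0.   -0.02]
```

step_arm(deltas=[{"offset": [0,-0.1,-0.25],"turn": [0,0,0]},{"offset": [0,0,0],"turn": [0,0,0]}])

```text
clock: 19.3
eef_pos: [0.4407, 0.1621, 0.0352]
tool_rot: [2.183, 2.009, -0.263]
contact_force: [-0.8, 0.5, -0.5]
grip_width: 0.0687
```

step_arm(deltas=[{"offset": [0,0,-0.12],"turn": [0,0,0]},{"offset": [0,0,0],"turn": [0,0,0]}])

```text
clock: 19.55
eef_pos: [0.4409, 0.1621, 0.0342]
tool_rot: [2.183, 2.009, -0.263]
contact_force: [-0.6, -0.0, 0.4]
grip_width: 0.0687
```

step_arm(deltas=[{"offset": [0,0,-0.1],"turn": [0,0,0]},{"offset": [0,0,0],"turn": [0,0,0]}])

```text
clock: 19.8
eef_pos: [0.441, 0.1621, 0.0336]
tool_rot: [2.183, 2.009, -0.263]
contact_force: [-1.0, 0.1, 0.6]
grip_width: 0.0687
```

step_arm(deltas=[{"offset": [0,0,-0.1],"turn": [0,0,0]},{"offset": [0,0,0],"turn": [0,0,0]}])

```text
clock: 20.05
eef_pos: [0.4411, 0.1622, 0.0336]
tool_rot: [2.184, 2.008, -0.263]
contact_force: [-1.7, -0.7, 1.4]
grip_width: 0.0686
```

step_arm(deltas=[{"offset": [0,0,0],"turn": [0,0,0]},{"offset": [0,0,0],"turn": [0,0,0]},{"offset": [0,0,0],"turn": [0,0,0]}], hand=1)

```text
clock: 20.42
eef_pos: [0.4412, 0.1622, 0.0334]
tool_rot: [2.183, 2.008, -0.262]
contact_force: [-0.1, -0.2, -0.5]
grip_width: 0.0915
```

step_arm(deltas=[{"offset": [0,0.25,1],"turn": [0,0,0]},{"offset": [0,0.5,2],"turn": [0,0,0]},{"offset": [0,1,4],"turn": [0,0,0]},{"offset": [0,0,5],"turn": [0,0,0]},{"offset": [0,0,5],"turn": [0,0,0]},{"offset": [0,-5,5],"turn": [0,0,0]},{"offset": [0,-6,2],"turn": [0,0,0]},{"offset": [0,-6,0],"turn": [0,0,0]},{"offset": [0,0,0],"turn": [0,0,0]}])

```text
clock: 21.55
eef_pos: [0.4388, 0.0138, 0.2798]
tool_rot: [2.18, 2.008, -0.257]
contact_force: [0.9, -0.2, -0.2]
grip_width: 0.093
```

```bash
python3 - <<'E'
from h import *
pose();w=grab('wrist','w10');s=grab('scene','s10');d=grab('side','d10')
A=s['color'][150:250,170:290,::-1];B=d['color'][140:240,190:310,::-1]
W=cv2.resize(w['color'][:,:,::-1],(720,450))[:300]
for n,i in(('s',s),('d',d),('w',w)):print(n,proj(i,[[.433,.0705,.046],[.437,.115,.04],[.538,-.382,.15]]).round(1).tolist())
cv2.imwrite('pics/m8.png',np.vstack([cv2.resize(np.hstack([A,B]),(720,300),interpolation=cv2.INTER_CUBIC),W]))
E
```

```text
t 21.55 p [0.4388 0.0138 0.2798] f [ 0.9 -0.2 -0.2] w 0.093
[[ 0.08   0.997 -0.014]
 [ 0.968 -0.081 -0.237]
 [-0.238  0.006 -0.971]]
[ 0.13 -0.39  1.84 -0.24  1.74  0.17]
s [[230.5, 206.6], [223.9, 201.8], [359.0, 231.9]]
d [[242.9, 191.4], [240.8, 185.5], [320.9, 245.6]]
w [[303.6, 67.3], [303.3, 15.1], [412.8, 427.0]]
```

View pics/m8.png

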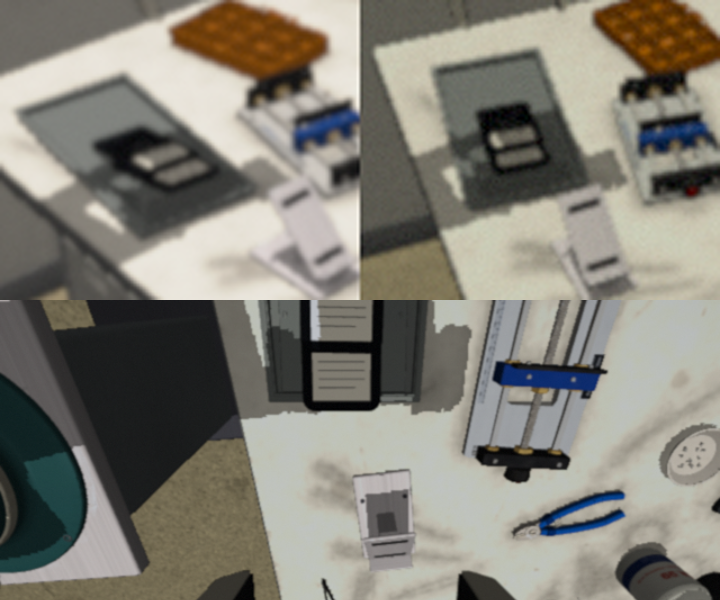

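```bash
python3 - <<'E'
from h import *
p,M=pose();y=-.19
X=np.array([np.cos(y),np.sin(y),0]);Z=np.array([0,0,-1.]);G=np.c_[X,np.cross(Z,X),Z];t=turnto(M,G);print(t)
for k in(.3,.6): print((R.from_rotvec(np.radians(5*t*k)).as_matrix()@M)[:,2].round(2))
E
```

```text
t 21.7 p [0.4391 0.0172 0.2789] f [ 0.5 -0.3  0.1] w 0.0929
[[ 0.075  0.997 -0.014]
 [ 0.968 -0.077 -0.237]
 [-0.237  0.004 -0.971]]
[ 0.13 -0.39  1.84 -0.24  1.74  0.18]
[  1.92261299  -2.42984348 -19.19052188]
[-0.05 -0.17 -0.98]
[-0.06 -0.09 -0.99]
```

step_arm(deltas=[{"offset": [0.5,-2,0.3],"turn": [0.1,-0.12,-0.96]},{"offset": [0.5,-2,0.3],"turn": [0.1,-0.12,-0.96]},{"offset": [0.5,-2,0.3],"turn": [0.1,-0.12,-0.96]},{"offset": [0.5,-2,0.3],"turn": [0.1,-0.12,-0.96]},{"offset": [0.5,-2,0.3],"turn": [0.1,-0.12,-0.96]},{"offset": [0.5,-2,0.3],"turn": [0.1,-0.12,-0.96]},{"offset": [0.5,-2,0.3],"turn": [0.1,-0.12,-0.96]},{"offset": [0.5,-2,0.3],"turn": [0.1,-0.12,-0.96]},{"offset": [0.5,-2,0.3],"turn": [0.1,-0.12,-0.96]},{"offset": [0.5,-2,0.3],"turn": [0.1,-0.12,-0.96]}], hand=0.35)

```text
clock: 22.95
eef_pos: [0.4946, -0.172, 0.3066]
tool_rot: [2.899, 0.975, -0.143]
contact_force: [0.2, -0.1, -0.1]
grip_width: 0.0325
```

step_arm(deltas=[{"offset": [0.5,-2,0],"turn": [0.1,-0.12,-0.96]},{"offset": [0.5,-2,0],"turn": [0.1,-0.12,-0.96]},{"offset": [0.5,-2,0],"turn": [0.1,-0.12,-0.96]},{"offset": [0.5,-2,0],"turn": [0.1,-0.12,-0.96]},{"offset": [0.5,-2,0],"turn": [0.1,-0.12,-0.96]},{"offset": [0.5,-2,0],"turn": [0.1,-0.12,-0.96]},{"offset": [0.5,-2,0],"turn": [0.1,-0.12,-0.96]},{"offset": [0.5,-2,0],"turn": [0.1,-0.12,-0.96]},{"offset": [0.5,-2,0],"turn": [0.1,-0.12,-0.96]},{"offset": [0.5,-2,0],"turn": [0.1,-0.12,-0.96]},{"offset": [0,0,0],"turn": [0,0,0]},{"offset": [0,0,0],"turn": [0,0,0]}])

```text
clock: 24.45
eef_pos: [0.5594, -0.3593, 0.2997]
tool_rot: [-3.101, 0.294, -0.001]
contact_force: [0.1, 0.5, -0.7]
grip_width: 0.0323
```

```bash
cat > rk.py <<'E'
from h import *
import sys
p,M=pose();y=-.19
X=np.array([np.cos(y),np.sin(y),0]);Z=np.array([0,0,-1.]);G=np.c_[X,np.cross(Z,X),Z];print('turn',turnto(M,G).round(2),'delta',(100*(np.array([.538,-.382,.1315])-p)).round(2))
w=grab('wrist',sys.argv[1])
# rectify plane z=.156 in rack axes about slot centre: 2px/mm, x +-50, y +-30
c=np.array([.538,-.382,.156]);Y=np.array([-X[1],X[0],0])
P=lambda a,b:c+.001*a*X+.001*b*Y
src=proj(w,[P(-60,40),P(60,40),P(60,-40),P(-60,-40)]).astype(np.float32);print(src.round().tolist())
T=cv2.getPerspectiveTransform(src,np.float32([[0,0],[240,0],[240,160],[0,160]]))
g=(255*(cv2.cvtColor(w['color'],cv2.COLOR_RGB2GRAY)/255.)**.45).astype(np.uint8);r=cv2.warpPerspective(g,T,(240,160));cv2.imwrite('pics/r_%s.png'%sys.argv[1],r)
for x in(-25,0,25): print('x',x,r[::5,int(2*(x+60))])
for yy in(-4,-2,0,2,4,6): print('y',yy,r[int(2*(40-yy)),::6])
E
python3 rk.py w11
```

```text
t 24.45 p [ 0.5594 -0.3593  0.2997] f [ 0.1  0.5 -0.7] w 0.0323
[[ 0.982 -0.188  0.003]
 [-0.188 -0.982  0.027]
 [-0.002 -0.027 -1.   ]]
[-0.62  0.09  1.36  0.02  1.7   1.14]
turn [-0.3   0.04 -0.01] delta [ -2.14  -2.27 -16.82]
[[307.0, 272.0], [306.0, 142.0], [403.0, 143.0], [394.0, 274.0]]
x -25 [226 241 241 241 241 241 241 241 241 241 241 241 241 241 234  63  71  88
 233 241 241 240 201 199 198 199 198 199 198 199 198 198]
x 0 [64 61 60 56 58 60 53 78 90 92 92 88 93 55 30 46 73 51 90 92 94 92 92 90
 91 90 91 91 86 90 92 90]
x 25 [59 60 62 62 61 64 64 61 66 60 65 60 35 32 44 43 78 53 62 61 61 66 61 65
 95 98 89 62 63 90 90 90]
y -4 [ 59  57  60  91 115 133 144 145 146 147 145 186 188 184 183 191 196 204
 161  78  85  77  79  81  86  81  84  84  67  60  61  62  65  64  67  65
  62  67  64  66]
y -2 [ 50  47  54  51  53  70 101 125 138 145 146 111  53  56  57  57  65  63
  52  52  53  54  54  49  56  57  54  54  54  50  51  40  53  64  67  66
  62  68  67  69]
y 0 [ 49  51  41  52  39  48  55  49  81 108 139 107  72  76  79  74  76  75
  77  76  73  75  74  77  76  81  81  79  76  78  75  75  69  43  53  65
  70  69  68  67]
y 2 [131 104  93  82 102 100  93 110 104 100 166  92  45  43  41  43  48  47
  42  49  47  50  44  51  53  48  50  44  48  52  60  48  55  59  56  50
  59  59  64  69]
y 4 [233 227 225 223 224 223 221 229 227 226 237 208 179 136  92  60  44  42
  40  32  40  50  47  34  42  42  40  49  35  45  47  45  39  41  60  63
  53  47  45  64]
y 6 [241 241 241 241 241 241 242 242 242 241 242 242 242 238 231 202 182 131
  62  44  33  38  31  33  42  43  32  39  41  33  36  39  39  24  30  36
  65  51  57  64]
```

step_arm(deltas=[{"offset": [-1.7,-2.35,0],"turn": [-0.3,0.04,0]},{"offset": [0,0,-4],"turn": [0,0,0]},{"offset": [0,0,-4],"turn": [0,0,0]},{"offset": [0,0,-3],"turn": [0,0,0]},{"offset": [0,0,-2],"turn": [0,0,0]},{"offset": [0,0,0],"turn": [0,0,0]}])

```text
clock: 25.25
eef_pos: [0.539, -0.3845, 0.1685]
tool_rot: [3.121, -0.286, 0.002]
contact_force: [0.4, -0.6, 1.0]
grip_width: 0.0325
```

```bash
python3 rk.py w12 | head -6
```

```text
t 25.25 p [ 0.539  -0.3845  0.1685] f [ 0.4 -0.6  1. ] w 0.0325
[[ 0.983 -0.182  0.001]
 [-0.182 -0.983 -0.008]
 [ 0.002  0.007 -1.   ]]
[-0.66  0.11  1.55 -0.01  1.47  1.1 ]
turn [ 0.09  0.01 -0.08] delta [-0.1   0.25 -3.7 ]
```

step_arm(deltas=[{"offset": [0.4,0.15,0],"turn": [0.09,0,-0.08]},{"offset": [0,0,-2],"turn": [0,0,0]},{"offset": [0,0,-1.6],"turn": [0,0,0]},{"offset": [0,0,0],"turn": [0,0,0]}])

```text
clock: 25.8
eef_pos: [0.5443, -0.3836, 0.1338]
tool_rot: [3.126, -0.297, 0.007]
contact_force: [0.7, 1.0, 0.0]
grip_width: 0.0327
```

step_arm(deltas=[{"offset": [0,0,0],"turn": [0,0,0]},{"offset": [0,0,0],"turn": [0,0,0]},{"offset": [0,0,0],"turn": [0,0,0]},{"offset": [0,0,0],"turn": [0,0,0]}], hand=0)

```text
clock: 26.3
eef_pos: [0.5445, -0.384, 0.1346]
tool_rot: [3.125, -0.297, 0.008]
contact_force: [-0.4, -1.7, -2.5]
grip_width: 0.0072
```

step_arm(deltas=[{"offset": [0,0,1.5],"turn": [0,0,0]},{"offset": [0,0,2],"turn": [0,0,0]},{"offset": [0,0,2.5],"turn": [0,0,0]},{"offset": [0,0,3],"turn": [0,0,0]},{"offset": [0,0,4],"turn": [0,0,0]},{"offset": [0,0,4],"turn": [0,0,0]}])

```text
clock: 27.05
eef_pos: [0.5436, -0.3825, 0.3148]
tool_rot: [3.126, -0.297, 0.008]
contact_force: [-0.7, 0.2, -1.5]
grip_width: 0.0076
```

step_arm(deltas=[{"offset": [-2.6,4,0],"turn": [0,0,0.96]},{"offset": [-2.6,4,0],"turn": [0,0,0.96]},{"offset": [-2.6,4,0],"turn": [0,0,0.96]},{"offset": [0,1.8,-0.5],"turn": [-1,-0.06,0]},{"offset": [0,1.8,-0.5],"turn": [-1,-0.06,0]},{"offset": [0,1.8,-0.5],"turn": [-1,-0.06,0]},{"offset": [0,1.8,-1],"turn": [-1,-0.06,0]},{"offset": [0,1.8,-1],"turn": [-1,-0.06,0]},{"offset": [0,1.8,-1],"turn": [-1,-0.06,0]},{"offset": [0,1.8,-1],"turn": [-1,-0.06,0]},{"offset": [0,1.8,-1],"turn": [-1,-0.06,0]},{"offset": [0,1.8,-1],"turn": [-1,-0.06,0]}])

```text
clock: 28.55
eef_pos: [0.4609, -0.0916, 0.266]
tool_rot: [2.326, 0.078, 0.074]
contact_force: [0.7, -0.6, -2.1]
grip_width: 0.0076
```

step_arm(deltas=[{"offset": [0,0,0],"turn": [0,0,0]},{"offset": [0,0,0],"turn": [0,0,0]}])

```text
clock: 28.8
eef_pos: [0.4608, -0.0898, 0.2672]
tool_rot: [2.327, 0.08, 0.076]
contact_force: [0.2, -0.6, -1.5]
grip_width: 0.0078
```

```bash
cat > st2.py <<'E'
from h import *
p,M=pose()
y=.06;u=np.array([-np.sin(y)*.7071,np.cos(y)*.7071,.7071]);X=np.array([np.cos(y),np.sin(y),0]);n=np.cross(X,u)
G=np.c_[X,np.cross(-u,X),-u];print('turn',turnto(M,G).round(2))
t=np.array([.4705,-.14,.022])+.0055*n+.1266*u+.002*X
print('remaining n,u,X mm',[round(1000*(p-t)@v,1) for v in(n,u,X)],'hover delta',(100*(t+.03*n+.015*u-p)).round(2))
E
python3 st2.py
```

```text
t 28.8 p [ 0.4608 -0.0898  0.2672] f [ 0.2 -0.6 -1.5] w 0.0078
[[ 0.996  0.034  0.08 ]
 [ 0.081 -0.686 -0.723]
 [ 0.03   0.726 -0.687]]
[ 0.21 -0.37  1.97 -0.81  1.62  1.7 ]
turn [ 0.3   0.37 -0.24]
remaining n,u,X mm [np.float64(132.1), np.float64(82.6), np.float64(-8.7)] hover delta [  0.72   2.48 -12.  ]
```

step_arm(deltas=[{"offset": [0.3,0.6,-3],"turn": [0.3,0.37,-0.24]},{"offset": [0.2,0.6,-3],"turn": [0,0,0]},{"offset": [0.1,0.6,-3],"turn": [0,0,0]},{"offset": [0.1,0.7,-3],"turn": [0,0,0]},{"offset": [0,0,0],"turn": [0,0,0]},{"offset": [0,0,0],"turn": [0,0,0]}])

```text
clock: 29.55
eef_pos: [0.4697, -0.068, 0.1533]
tool_rot: [2.365, 0.052, 0.038]
contact_force: [0.2, -0.5, -0.9]
grip_width: 0.0078
```

```bash
python3 st2.py
```

```text
t 29.55 p [ 0.4697 -0.068   0.1533] f [ 0.2 -0.5 -0.9] w 0.0078
[[ 0.999  0.027  0.043]
 [ 0.049 -0.713 -0.699]
 [ 0.012  0.701 -0.713]]
[ 0.23 -0.24  2.05 -0.76  1.52  1.87]
turn [-0.11  0.13  0.12]
remaining n,u,X mm [np.float64(36.5), np.float64(17.1), np.float64(1.6)] hover delta [-0.17  0.3  -0.61]
```

step_arm(deltas=[{"offset": [-0.2,1.2,-1.2],"turn": [-0.11,0.1,0.1]},{"offset": [-0.1,1.1,-1.1],"turn": [0,0,0]},{"offset": [0,0,0],"turn": [0,0,0]},{"offset": [0,-0.5,-0.5],"turn": [0,0,0]},{"offset": [0,-0.35,-0.35],"turn": [0,0,0]},{"offset": [0,0,0],"turn": [0,0,0]}])

```text
clock: 30.3
eef_pos: [0.4672, -0.0527, 0.1223]
tool_rot: [2.356, 0.066, 0.035]
contact_force: [1.0, 0.2, -1.7]
grip_width: 0.0078
```

```bash
python3 st2.py
```

```text
t 30.3 p [ 0.4672 -0.0527  0.1223] f [ 1.   0.2 -1.7] w 0.0078
[[ 0.998  0.037  0.045]
 [ 0.058 -0.706 -0.706]
 [ 0.006  0.707 -0.707]]
[ 0.27 -0.2   2.07 -0.77  1.5   1.93]
turn [-0.01  0.06  0.02]
remaining n,u,X mm [np.float64(3.6), np.float64(6.1), np.float64(-0.0)] hover delta [ 0.08 -1.23  2.49]
```

step_arm(deltas=[{"offset": [0,-0.28,-0.28],"turn": [0,0,0]},{"offset": [0,0.12,-0.12],"turn": [0,0,0]},{"offset": [0,-0.1,-0.1],"turn": [0,0,0]},{"offset": [0,0,0],"turn": [0,0,0]}])

```text
clock: 30.8
eef_pos: [0.4673, -0.0557, 0.1173]
tool_rot: [2.356, 0.065, 0.035]
contact_force: [-0.6, -0.4, -2.6]
grip_width: 0.0076
```

```bash
python3 st2.py
```

```text
t 30.8 p [ 0.4673 -0.0557  0.1173] f [-0.6 -0.4 -2.6] w 0.0076
[[ 0.998  0.036  0.045]
 [ 0.058 -0.706 -0.706]
 [ 0.006  0.707 -0.707]]
[ 0.26 -0.19  2.08 -0.77  1.49  1.94]
turn [-0.01  0.07  0.03]
remaining n,u,X mm [np.float64(2.2), np.float64(0.4), np.float64(-0.1)] hover delta [ 0.07 -0.93  3.  ]
```

Continue creeping until contact.

step_arm(deltas=[{"offset": [0,-0.1,-0.1],"turn": [0,0,0]},{"offset": [0,0.1,-0.1],"turn": [0,0,0]},{"offset": [0,0,0],"turn": [0,0,0]}])

```text
clock: 31.18
eef_pos: [0.4674, -0.0556, 0.1152]
tool_rot: [2.356, 0.065, 0.036]
contact_force: [-0.2, 0.2, -1.8]
grip_width: 0.0078
```

```bash
python3 st2.py; python3 -c "
from h import *
import numpy as np
print(np.mean([observe()['contact_force'] for _ in range(10)],0))"
```

```text
t 31.18 p [ 0.4674 -0.0556  0.1152] f [-0.2  0.2 -1.8] w 0.0078
[[ 0.998  0.036  0.045]
 [ 0.058 -0.706 -0.705]
 [ 0.006  0.707 -0.707]]
[ 0.26 -0.19  2.08 -0.77  1.48  1.94]
turn [-0.01  0.07  0.03]
remaining n,u,X mm [np.float64(0.7), np.float64(-1.0), np.float64(-0.1)] hover delta [ 0.06 -0.94  3.2 ]
[-0.18795916  0.22024792 -1.78248165]
```

step_arm(deltas=[{"offset": [0,-0.1,-0.1],"turn": [0,0,0]},{"offset": [0,0.08,-0.08],"turn": [0,0,0]},{"offset": [0,0,0],"turn": [0,0,0]}])

```text
clock: 31.55
eef_pos: [0.4681, -0.0553, 0.1145]
tool_rot: [2.356, 0.065, 0.038]
contact_force: [0.1, 0.0, -2.2]
grip_width: 0.0077
```

step_arm(deltas=[{"offset": [0,-0.07,-0.07],"turn": [0,0,0]},{"offset": [0,0,0],"turn": [0,0,0]}])

```text
clock: 31.8
eef_pos: [0.4686, -0.0555, 0.1145]
tool_rot: [2.357, 0.064, 0.04]
contact_force: [-0.3, 0.3, -1.2]
grip_width: 0.0079
```

```bash
python3 st2.py
```

```text
t 31.8 p [ 0.4686 -0.0555  0.1145] f [-0.3  0.3 -1.2] w 0.0079
[[ 0.998  0.035  0.048]
 [ 0.059 -0.707 -0.704]
 [ 0.01   0.706 -0.708]]
[ 0.26 -0.19  2.08 -0.77  1.48  1.94]
turn [-0.02  0.11  0.02]
remaining n,u,X mm [np.float64(0.2), np.float64(-1.5), np.float64(1.1)] hover delta [-0.06 -0.95  3.27]
```

step_arm(deltas=[{"offset": [0,0,0],"turn": [0,0,0]},{"offset": [0,0,0],"turn": [0,0,0]},{"offset": [0,0,0],"turn": [0,0,0]}], hand=0.3)

```text
clock: 32.17
eef_pos: [0.4686, -0.0558, 0.1145]
tool_rot: [2.356, 0.064, 0.04]
contact_force: [-0.4, 0.0, -0.1]
grip_width: 0.0273
```

step_arm(deltas=[{"offset": [0,0.5,0.5],"turn": [0,0,0]},{"offset": [0,1.5,1.5],"turn": [0,0,0]},{"offset": [0,2.5,2.5],"turn": [0,0,0]},{"offset": [0,2,3],"turn": [0,0,0]},{"offset": [0,0,5],"turn": [0,0,0]},{"offset": [0,-3,5],"turn": [0,0,0]}])

```text
clock: 32.92
eef_pos: [0.4671, -0.0174, 0.2926]
tool_rot: [2.355, 0.07, 0.034]
contact_force: [0.6, -0.1, -0.5]
grip_width: 0.0277
```

step_arm(deltas=[{"offset": [0,-0.9,0],"turn": [0.69,0.04,0.99]},{"offset": [0,-0.9,0],"turn": [0.69,0.04,0.99]},{"offset": [0,-0.9,0],"turn": [0.69,0.04,0.99]},{"offset": [0,-0.9,0],"turn": [0.69,0.04,0.99]},{"offset": [0,-0.9,0],"turn": [0.69,0.04,0.99]},{"offset": [0,-0.9,0],"turn": [0.69,0.04,0.99]},{"offset": [0,-0.9,0],"turn": [0.69,0.04,0.99]},{"offset": [0,-0.9,0],"turn": [0.69,0.04,0.99]},{"offset": [0,-0.9,0],"turn": [0.69,0.04,0.99]},{"offset": [0,-0.9,0],"turn": [0.69,0.04,0.99]}], hand=1)

```text
clock: 34.17
eef_pos: [0.4669, -0.1064, 0.3031]
tool_rot: [2.713, 1.273, 0.529]
contact_force: [0.7, 0.0, -0.7]
grip_width: 0.0929
```

step_arm(deltas=[{"offset": [0,-0.9,0],"turn": [0.69,0.04,0.99]},{"offset": [0,-0.9,0],"turn": [0.69,0.04,0.99]},{"offset": [0,-0.9,0],"turn": [0.69,0.04,0.99]},{"offset": [0,-0.9,0],"turn": [0.69,0.04,0.99]},{"offset": [0,-0.9,0],"turn": [0.69,0.04,0.99]},{"offset": [0,-0.9,0],"turn": [0.69,0.04,0.99]},{"offset": [0,-0.9,0],"turn": [0.69,0.04,0.99]},{"offset": [0,-0.9,0],"turn": [0.69,0.04,0.99]},{"offset": [0,-0.9,0],"turn": [0.69,0.04,0.99]},{"offset": [0,-0.9,0],"turn": [0,0,0]},{"offset": [0,0,0],"turn": [0,0,0]}])

```text
clock: 35.55
eef_pos: [0.4664, -0.1996, 0.3077]
tool_rot: [-1.725, -1.799, -0.737]
contact_force: [-0.1, 0.4, -0.4]
grip_width: 0.0933
```

```bash
python3 g2.py
```

```text
t 35.55 p [ 0.4664 -0.1996  0.3077] f [-0.1  0.4 -0.4] w 0.0933
[[-0.039  0.999 -0.008]
 [ 0.706  0.033  0.707]
 [ 0.707  0.021 -0.707]]
[-0.75 -0.    1.58  0.62  2.08 -0.63]
turn [-0.01  0.25  0.31]
to grasp: n,u,X mm [np.float64(231.9), np.float64(85.7), np.float64(-7.6)] hover delta cm [  0.48   4.72 -16.8 ] grasp delta [  0.14  10.37 -22.46]
```

step_arm(deltas=[{"offset": [0.1,1.2,-4.2],"turn": [0,0.25,0.31]},{"offset": [0.1,1.2,-4.2],"turn": [0,0,0]},{"offset": [0.1,1.1,-4.2],"turn": [0,0,0]},{"offset": [0.1,1.1,-4.1],"turn": [0,0,0]},{"offset": [0,0,0],"turn": [0,0,0]},{"offset": [0,0,0],"turn": [0,0,0]}])

```text
clock: 36.3
eef_pos: [0.4703, -0.1511, 0.1424]
tool_rot: [-1.712, -1.814, -0.702]
contact_force: [0.1, 0.2, 1.6]
grip_width: 0.0927
```

```bash
python3 lab.py w14; python3 - <<'E'
import cv2
r=cv2.imread('pics/r_w14.png',0)
for c in (90,130,150): print(c,'top',r[20:60:2,c],'bot',r[310:364:2,c])
E
```

```text
t 36.3 p [ 0.4703 -0.1511  0.1424] f [0.1 0.2 1.6] w 0.0927
[[-0.044  0.998 -0.034]
 [ 0.715  0.055  0.697]
 [ 0.698  0.006 -0.716]]
[-0.68  0.04  1.8   0.57  1.82 -0.74]
turn [0.14 0.08 0.06]
to grasp: n,u,X mm [np.float64(81.0), np.float64(2.8), np.float64(-0.9)] hover delta cm [ 0.09 -0.12 -0.26] grasp delta [-0.25  5.53 -5.92]
exp [[315. 217.]
 [315. 286.]
 [263. 108.]
 [368. 108.]
 [271. 309.]
 [360. 308.]]
20 [220 214 210 209 215 216 219 220 131  11  11 148 214 204 202 202 202 202
 202 201 202 202 203 206 214 215 214 213  62  11  18 170 187 189 193 201
 210 215 218 223]
60 [211 212 211 207 202 198 196 189 113  11  11  11  11  11  11  11  11  26
  30  27  30  31  19  11  11  11  11  11  10  11  16 207 224 224 224 224
 225 224 225 224]
90 [222 218 210 198 189 184 180 176 111  11  11  11  11  11  11  11  11  13
  16  16  15  13  10  11  11  11  11  11  11  10  14 200 224 225 224 224
 224 222 216 208]
120 [224 224 224 224 224 224 224 224 161  10  11  11  11  12  13  13  12  11
  12  12  11  11  10  11  11  10  11  10  11  11  14 188 219 222 222 224
 221 217 211 200]
140 [134  97 10
[... 269 characters left out ...]
4  16  10  12 205 214 200 204 211
 191 214 175 214 213  53  45 150 153  52  72  78]
90 top [212 221 192 106  29  12  12  13  16  18  25  28  20  15  13  13  12  13
  13  12] bot [214 214 214 214 214 213 203 168 108  48  18  12  20  49  94 130 146 149
 155 170 178 153 104  64  51  52  57]
130 top [ 51  55  61  66  78  89 100 105  83  52  40  33  22  15  12  12  12  12
  12  12] bot [213 214 214 215 215 214 205 173 116  54  18  10  17  44  90 128 146 150
 153 164 171 153 107  64  43  39  45]
150 top [111 111 111 111 111 111 111 108  98  80  54  35  22  14  12  12  12  12
  11  11] bot [214 214 214 214 214 214 211 191 139  72  25  11  16  42  87 127 145 151
 153 162 169 152 108  65  41  36  41]
```

step_arm(deltas=[{"offset": [-0.2,1,-1.3],"turn": [0.14,0.08,0.06]},{"offset": [-0.1,1.5,-1.6],"turn": [0,0,0]},{"offset": [-0.1,1.5,-1.5],"turn": [0,0,0]},{"offset": [-0.05,1.1,-1.1],"turn": [0,0,0]},{"offset": [0,0,0],"turn": [0,0,0]}])

```text
clock: 36.98
eef_pos: [0.4655, -0.0968, 0.0851]
tool_rot: [-1.7, -1.806, -0.704]
contact_force: [-0.2, 0.3, 0.7]
grip_width: 0.0927
```

```bash
python3 g2.py
```

```text
t 36.98 p [ 0.4655 -0.0968  0.0851] f [-0.2  0.3  0.7] w 0.0927
[[-0.043  0.998 -0.042]
 [ 0.707  0.06   0.705]
 [ 0.706  0.001 -0.708]]
[-0.61  0.04  1.91  0.6   1.71 -0.74]
turn [ 0.02  0.01 -0.  ]
to grasp: n,u,X mm [np.float64(1.9), np.float64(0.8), np.float64(-2.4)] hover delta cm [ 0.57 -5.55  5.46] grasp delta [ 0.23  0.1  -0.19]
```

step_arm(deltas=[{"offset": [0,0.05,-0.1],"turn": [0,0,0]}])

```text
clock: 37.1
eef_pos: [0.4657, -0.0964, 0.0843]
tool_rot: [-1.7, -1.807, -0.704]
contact_force: [-0.1, 0.4, 0.3]
grip_width: 0.0933
```

step_arm(deltas=[{"offset": [0,0,0],"turn": [0,0,0]},{"offset": [0,0,0],"turn": [0,0,0]},{"offset": [0,0,0],"turn": [0,0,0]}], hand=0.5)

```text
clock: 37.48
eef_pos: [0.4662, -0.0972, 0.085]
tool_rot: [-1.701, -1.808, -0.704]
contact_force: [0.3, 0.6, -0.7]
grip_width: 0.0684
```

step_arm(deltas=[{"offset": [0,-0.5,0.5],"turn": [0,0,0]},{"offset": [0,-1,1],"turn": [0,0,0]},{"offset": [0,-1,1.5],"turn": [0,0,0]},{"offset": [0,0,4],"turn": [0,0,0]},{"offset": [0,0,5],"turn": [0,0,0]},{"offset": [0,0,3],"turn": [0,0,0]}])

```text
clock: 38.22
eef_pos: [0.4651, -0.1259, 0.2416]
tool_rot: [-1.703, -1.805, -0.703]
contact_force: [0.3, 0.7, -2.6]
grip_width: 0.0684
```

```bash
python3 - <<'E'
from h import *
from tr import frame
w=load('w10');g=cv2.cvtColor(w['color'],cv2.COLOR_RGB2GRAY)
# rectify: labels near cols 270-345, rows 0-100 ; print component boxes
sub=g[0:100,268:345];m=(sub>110).astype(np.uint8);k,l,s,c=cv2.connectedComponentsWithStats(m)
for i in range(1,k):
    if s[i,4]>150:
        pts=np.argwhere(l==i)[:,::-1].astype(np.float32)+[268,0];r=cv2.minAreaRect(pts.astype(np.float32));b=cv2.boxPoints(r);print(s[i],'rect',r)
        for z in(.035,.045): print(z,[onz(w,q,z).round(4).tolist() for q in b])
def cen(n,x0,x1,y0,y1,t):
    im=load(n);g=cv2.cvtColor(im['color'],cv2.COLOR_RGB2GRAY)[y0:y1,x0:x1];m=(g>t*g.max()).astype(np.uint8);k,l,s,c=cv2.connectedComponentsWithStats(m)
    return [(s[i].tolist(),(c[i]+[x0,y0]).round(2).tolist()) for i in range(1,k) if s[i,4]>15]
print('s',cen('s10',210,245,190,217,.6));print('d',cen('d10',228,256,176,200,.6))
# predicted b label given release pose
p=np.array([.4411,.1622,.0335]);x,r,n=frame(-.083,.24);mid=p-.0085*n;L=mid-.0475*x+.004*n
print('b label pred',L,proj(load('s10'),[L]),proj(load('d10'),[L]),proj(w,[L]))
E
python3 tr.py .445 .2045 .0246 -.085 .22
```

```text
[   8    0   54   36 1680] rect ((302.5, 17.5), (35.0, 53.0), 90.0)
0.035 [[0.4131, 0.1291, 0.035], [0.4617, 0.1251, 0.035], [0.4598, 0.0959, 0.035], [0.409, 0.1002, 0.035]]
0.045 [[0.414, 0.129, 0.045], [0.4613, 0.1251, 0.045], [0.4595, 0.0968, 0.045], [0.4101, 0.1009, 0.045]]
[  10   48   51   41 1706] rect ((303.0, 68.0), (40.0, 50.0), 90.0)
0.035 [[0.4094, 0.0886, 0.035], [0.4581, 0.0845, 0.035], [0.4556, 0.0465, 0.035], [0.4042, 0.0508, 0.035]]
0.045 [[0.4104, 0.0896, 0.045], [0.4578, 0.0857, 0.045], [0.4554, 0.0487, 0.045], [0.4054, 0.0529, 0.045]]
s [([20, 0, 15, 13, 101], [239.34, 193.86])]
d [([5, 7, 14, 6, 36], [238.81, 185.44])]
b label pred [0.43718622 0.1151543  0.04041985] [[223.86516641 201.69406825]] [[240.86635135 185.39721984]] [[303.46602608  14.87036619]]
t 38.23 p [ 0.4651 -0.1259  0.2416] f [ 0.3  0.7 -2.6] w 0.0684
[[-0.041  0.998 -0.041]
 [ 0.708  0.058  0.704]
 [ 0.705 -0.    -0.709]]
[-0.65 -0.06  1.74  0.62  1.96 -0.62]
goal [0.4452 0.2063 0.0329] delta cm [ -1.99  33.23 -20.87] turn [-11.5    0.15  -1.5 ]
```

step_arm(deltas=[{"offset": [-0.18,2.7,0],"turn": [-0.96,0.01,-0.13]},{"offset": [-0.18,2.7,0],"turn": [-0.96,0.01,-0.13]},{"offset": [-0.18,2.7,0],"turn": [-0.96,0.01,-0.13]},{"offset": [-0.18,2.7,0],"turn": [-0.96,0.01,-0.13]},{"offset": [-0.18,2.7,0],"turn": [-0.96,0.01,-0.13]},{"offset": [-0.18,2.7,-1],"turn": [-0.96,0.01,-0.13]},{"offset": [-0.18,2.7,-1],"turn": [-0.96,0.01,-0.13]},{"offset": [-0.18,2.7,-1],"turn": [-0.96,0.01,-0.13]},{"offset": [-0.18,2.7,-2],"turn": [-0.96,0.01,-0.13]},{"offset": [-0.18,2.7,-2],"turn": [-0.96,0.01,-0.13]},{"offset": [-0.1,2.7,-2],"turn": [-0.96,0.01,-0.13]},{"offset": [0,2.7,-1],"turn": [-0.96,0.01,-0.13]}])

```text
clock: 39.72
eef_pos: [0.4469, 0.1989, 0.1589]
tool_rot: [2.176, 1.968, -0.243]
contact_force: [2.0, -0.7, -1.0]
grip_width: 0.0683
```

step_arm(deltas=[{"offset": [0,0,0],"turn": [0,0,0]},{"offset": [0,0,0],"turn": [0,0,0]}])

```text
clock: 39.98
eef_pos: [0.447, 0.2002, 0.1595]
tool_rot: [2.174, 1.969, -0.245]
contact_force: [0.2, -1.4, -1.2]
grip_width: 0.0686
```

```bash
python3 tr.py .4446 .2058 .0232 -.085 .22
```

```text
t 39.98 p [0.447  0.2002 0.1595] f [ 0.2 -1.4 -1.2] w 0.0686
[[ 0.1    0.995  0.01 ]
 [ 0.962 -0.094 -0.255]
 [-0.253  0.035 -0.967]]
[ 0.5  -0.19  1.87 -0.23  1.58  0.61]
goal [0.4448 0.2076 0.0315] delta cm [ -0.22   0.74 -12.8 ] turn [0.45 0.36 0.11]
```

step_arm(deltas=[{"offset": [-0.2,0.7,-3],"turn": [0.45,0.36,0.11]},{"offset": [0,0,-3.5],"turn": [0,0,0]},{"offset": [0,0,-3.5],"turn": [0,0,0]},{"offset": [0,0,0],"turn": [0,0,0]},{"offset": [0,0,0],"turn": [0,0,0]}])

```text
clock: 40.6
eef_pos: [0.4482, 0.2034, 0.064]
tool_rot: [2.209, 2.01, -0.228]
contact_force: [-0.1, 0.5, -2.2]
grip_width: 0.0686
```

```bash
python3 tr.py .4446 .2058 .0232 -.085 .22
```

```text
t 40.6 p [0.4482 0.2034 0.064 ] f [-0.1  0.5 -2.2] w 0.0686
[[ 0.093  0.996 -0.014]
 [ 0.973 -0.094 -0.209]
 [-0.209  0.006 -0.978]]
[ 0.48 -0.11  1.96 -0.18  1.41  0.61]
goal [0.4448 0.2076 0.0315] delta cm [-0.34  0.42 -3.25] turn [-0.1   0.08  0.1 ]
```

step_arm(deltas=[{"offset": [-0.35,0.4,-1.2],"turn": [-0.1,0.08,0.1]},{"offset": [0,0,-1],"turn": [0,0,0]},{"offset": [0,0,-0.4],"turn": [0,0,0]},{"offset": [0,0,0],"turn": [0,0,0]}])

```text
clock: 41.1
eef_pos: [0.4455, 0.208, 0.0391]
tool_rot: [2.197, 2.018, -0.239]
contact_force: [-0.4, -0.3, -1.7]
grip_width: 0.0686
```

```bash
python3 tr.py .4446 .2058 .0232 -.085 .22
```

```text
t 41.1 p [0.4455 0.208  0.0391] f [-0.4 -0.3 -1.7] w 0.0686
[[ 0.083  0.996 -0.016]
 [ 0.973 -0.085 -0.216]
 [-0.217  0.002 -0.976]]
[ 0.49 -0.08  1.98 -0.19  1.37  0.63]
goal [0.4448 0.2076 0.0315] delta cm [-0.08 -0.04 -0.76] turn [-0.01  0.03 -0.  ]
```

step_arm(deltas=[{"offset": [-0.05,0,-0.35],"turn": [0,0,0]},{"offset": [0,0,0],"turn": [0,0,0]}])

```text
clock: 41.35
eef_pos: [0.4451, 0.2082, 0.0356]
tool_rot: [2.197, 2.018, -0.238]
contact_force: [0.9, -0.3, -2.4]
grip_width: 0.0685
```

step_arm(deltas=[{"offset": [0,0,-0.15],"turn": [0,0,0]},{"offset": [0,0,0],"turn": [0,0,0]}])

```text
clock: 41.6
eef_pos: [0.4452, 0.2082, 0.0342]
tool_rot: [2.197, 2.018, -0.238]
contact_force: [-0.9, 1.3, -1.5]
grip_width: 0.0683
```

step_arm(deltas=[{"offset": [0,0,-0.12],"turn": [0,0,0]},{"offset": [0,0,0],"turn": [0,0,0]}])

```text
clock: 41.85
eef_pos: [0.4453, 0.2082, 0.033]
tool_rot: [2.197, 2.017, -0.238]
contact_force: [-0.4, 0.3, -1.7]
grip_width: 0.069
```

step_arm(deltas=[{"offset": [0,0,-0.1],"turn": [0,0,0]},{"offset": [0,0,0],"turn": [0,0,0]}])

```text
clock: 42.1
eef_pos: [0.4454, 0.2082, 0.0322]
tool_rot: [2.197, 2.017, -0.237]
contact_force: [-0.4, -0.6, -1.3]
grip_width: 0.0689
```

step_arm(deltas=[{"offset": [0,0,-0.1],"turn": [0,0,0]},{"offset": [0,0,0],"turn": [0,0,0]}])

```text
clock: 42.35
eef_pos: [0.4455, 0.2082, 0.032]
tool_rot: [2.197, 2.017, -0.237]
contact_force: [-1.1, 0.3, -0.8]
grip_width: 0.0685
```

step_arm(deltas=[{"offset": [0,0,-0.1],"turn": [0,0,0]},{"offset": [0,0,0],"turn": [0,0,0]}])

```text
clock: 42.6
eef_pos: [0.4456, 0.2083, 0.032]
tool_rot: [2.197, 2.017, -0.238]
contact_force: [-1.6, -0.7, 0.6]
grip_width: 0.0686
```

step_arm(deltas=[{"offset": [0,0,0],"turn": [0,0,0]},{"offset": [0,0,0],"turn": [0,0,0]},{"offset": [0,0,0],"turn": [0,0,0]}], hand=1)

```text
clock: 42.98
eef_pos: [0.4457, 0.2083, 0.0318]
tool_rot: [2.197, 2.017, -0.237]
contact_force: [-0.5, -0.7, -0.3]
grip_width: 0.0917
```

step_arm(deltas=[{"offset": [0,0.25,1],"turn": [0,0,0]},{"offset": [0,0.5,2],"turn": [0,0,0]},{"offset": [0,0.8,4],"turn": [0,0,0]},{"offset": [0,0,5],"turn": [0,0,0]},{"offset": [0,0,5],"turn": [0,0,0]},{"offset": [0,-5,5],"turn": [0,0,0]},{"offset": [0,-6,2],"turn": [0,0,0]},{"offset": [0,-6,0],"turn": [0,0,0]},{"offset": [0,-3,0],"turn": [0,0,0]},{"offset": [0,0,0],"turn": [0,0,0]}])

```text
clock: 44.22
eef_pos: [0.443, 0.0271, 0.2792]
tool_rot: [2.193, 2.016, -0.23]
contact_force: [0.1, 0.1, -0.0]
grip_width: 0.0929
```

```bash
python3 - <<'E'
from h import *
pose();w=grab('wrist','w20');s=grab('scene','s20');d=grab('side','d20')
A=s['color'][150:250,170:290,::-1];B=d['color'][140:240,190:310,::-1]
W=cv2.resize(w['color'][:,:,::-1],(720,450))[:300]
cv2.imwrite('pics/m9.png',np.vstack([cv2.resize(np.hstack([A,B]),(720,300),interpolation=cv2.INTER_CUBIC),W]))
g=cv2.cvtColor(w['color'],cv2.COLOR_RGB2GRAY);k,l,st,c=cv2.connectedComponentsWithStats((g[:200]>110).astype(np.uint8))
for i in range(1,k):
    if 900<st[i,4]<3500 and 40<st[i,2]<70: print(st[i],c[i].round(1),[onz(w,c[i],z).round(4).tolist() for z in(.045,.040,.036)])
for n,i in(('s',s),('d',d),('w',w)):print(n,proj(i,[[.433,.0705,.046],[.437,.115,.0405],[.441,.161,.037]]).round(1).tolist())
E
```

```text
t 44.23 p [0.443  0.0271 0.2792] f [ 0.1  0.1 -0. ] w 0.0929
[[ 0.083  0.997 -0.009]
 [ 0.973 -0.083 -0.216]
 [-0.216  0.009 -0.976]]
[ 0.14 -0.38  1.83 -0.22  1.73  0.19]
[ 445    0   49   77 2202] [468.7  37.1] [[0.5967, 0.102, 0.045], [0.5987, 0.1015, 0.04], [0.6004, 0.1012, 0.036]]
[ 477    0   49   77 1724] [501.6  36. ] [[0.6277, 0.1004, 0.045], [0.6301, 0.0999, 0.04], [0.632, 0.0995, 0.036]]
[ 273   15   52   43 1914] [298.7  36.5] [[0.4368, 0.1162, 0.045], [0.4366, 0.1159, 0.04], [0.4364, 0.1157, 0.036]]
[ 275   68   49   40 1694] [299.4  88.1] [[0.4324, 0.0694, 0.045], [0.4321, 0.0684, 0.04], [0.4319, 0.0677, 0.036]]
s [[230.5, 206.6], [223.8, 201.7], [217.1, 196.4]]
d [[242.9, 191.4], [240.8, 185.4], [238.7, 179.0]]
w [[299.9, 87.1], [299.3, 37.5], [298.4, -19.3]]
```

View pics/m9.png

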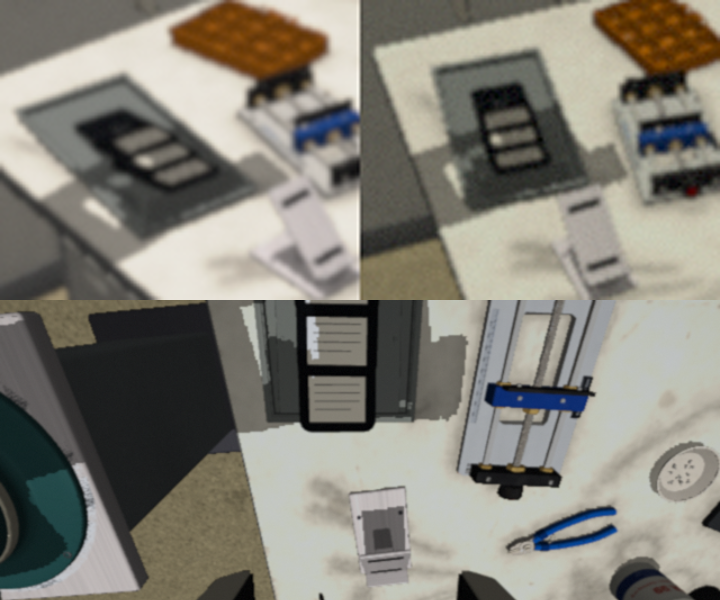

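```bash
python3 -c "
from cell import *
print(close_job())"
```

```text
the job is handed in; nothing more can be done
None
```

Both closed phones are now in the tray as one shingled row on the first phone. They are backs up with label ends the same way, and I have let go and handed the job in. It took about 44 s of the 72 s allowed, and no verdict was reported.

Each phone was lifted from the rack by its plain end, rested on the stand, re-gripped by its long sides, lowered until it touched, and released. I took the +y slot first, then the middle one. The opened phone, in the -y slot, was not touched.

**Last checks**
- **Labels:** the final pictures show all three labels in a straight, evenly spaced row, and the gripper is clear and open.
- **First phone:** its label measured within about 1.5 mm of where it started, which is inside the measuring error.
- **Second phone:** its label is about 47 mm along from the first phone's, about 1 mm sideways off line.
- **Third phone:** it was released about 46 mm beyond the second. I know this from the arm's pose and the scene and side pictures only, because its label was mostly outside the wrist view. My rough pixel picks for it were about 2 px off the prediction, similar to my other hand picks.
- **Forces:** readings stayed within about 3 N throughout. The noise is about 1 N, so the touch-down on the tray and the stand was judged as much by the arm ceasing to move as by force.

I did not measure the phones' lean angles after letting go; the arm released them at about 0.24 and 0.22 rad. I also did not measure the opened phone, the bottle, the reel or the tweezers at the end.

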